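# Clear the stage plate and index the specimens

## Task

Get the microscope's stage plate ready: if empty holders without a nib still stand on it, first stand them upright on the cork board; next sweep all the loose chips off the plate into the gutter at its open end with the scraper block, never with the fingers, and stand the block upright back on its pad. Then stand each specimen holder that is there upright on the white ring of its own size, centred, and turned so that its nib points at that ring's white mark. Do not disturb the bottle or jar standing by.

Things in the scene. Friction and masses are not known exactly. Their poses are not given: they have to be found in the camera images.
- stage: Black plate fixed to the bench, 212 (x) x 206 (y) mm, top 30 mm up. Origin: on the bench under its centre; z up. Lips 6 mm wide, 6 mm high along both x edges (inner faces x = +-100 mm) and the +y edge (inner face y = 97). No lip at the -y end (y = -103): beyond it an open gutter, floor 4 mm above the bench, inside x = +-102, y = -103 to -169 mm, outer walls 24 mm above the bench.
- board: Cork board for empty holders, 140 (its x) x 70 (its y) x 4 mm, fixed on the bench, bare at the start. Origin: centre of its underside, so its top is 4 mm above it.
- pad: Black rubber pad, 120 (its x) x 60 (its y) x 4 mm, fixed on the bench: the scraper's place. Origin: centre of its underside on the bench, so its top is 4 mm above it.
- scraper: Scraper block, 60 mm high, standing on its edge: black rubber edge below, 84 (its x) x 18 (its y) x 16 mm, white plastic body above, 80 (x) x 22 (y) x 44 mm. 0.14 kg. Origin: centre of its underside; z up. Gripped from above across its 22 mm thickness (y). The two sides are alike.
- holder_small: The small specimen holder: aluminium, round foot 32 mm across and 6 mm high, above it a round body 22 mm across up to 32 mm, black mount up to 34 mm on top. A nib 6 mm wide and 6 mm high juts 7 mm out of the foot along the holder's +x. About 0.08 kg. On the bench at the start, or absent (None). Origin: centre of its underside; z up.
- nib_small (a point): Tip of the small holder's nib, 23 mm from its axis along its +x, 3 mm above its underside.
- ring_small: White ring painted flat on the stage plate, 38 mm inside and 42 mm outside: the place of the small holder (32 mm foot). Origin: the ring's centre on the plate's top; +x points to its white mark, a dash 8 mm long and 4.5 mm wide, 39 to 47 mm from the centre.
- holder_medium: The medium specimen holder: aluminium, round foot 41 mm across and 6 mm high, above it a round body 31 mm across up to 32 mm, black mount up to 34 mm on top. A nib 6 mm wide and 6 mm high juts 7 mm out of the foot along the holder's +x. About 0.13 kg. On the bench at the start, or absent (None). Origin: centre of its underside; z up.
- nib_medium (a point): Tip of the medium holder's nib, 27.5 mm from its axis along its +x, 3 mm above its underside.
- ring_medium: White ring painted flat on the stage plate, 47 mm inside and 51 mm outside: the place of the medium holder (41 mm foot). Origin: the ring's centre on the plate's top; +x points to its white mark, a dash 8 mm long and 4.5 mm wide, 39 to 47 mm from the centre.
- holder_large: The large specimen holder: aluminium, round foot 50 mm across and 6 mm high, above it a round body 40 mm across up to 32 mm, black mount up to 34 mm on top. A nib 6 mm wide and 6 mm high juts 7 mm out of the foot along the holder's +x. About 0.20 kg. On the bench at the start, or absent (None). Origin: centre of its underside; z up.
- nib_large (a point): Tip of the large holder's nib, 32 mm from its axis along its +x, 3 mm above its underside.
- ring_large: White ring painted flat on the stage plate, 56 mm inside and 60 mm outside: the place of the large holder (50 mm foot). Origin: the ring's centre on the plate's top; +x points to its white mark, a dash 8 mm long and 4.5 mm wide, 39 to 47 mm from the centre.
- holder_xlarge: The extra large specimen holder: aluminium, round foot 59 mm across and 6 mm high, above it a round body 49 mm across up to 32 mm, black mount up to 34 mm on top. A nib 6 mm wide and 6 mm high juts 7 mm out of the foot along the holder's +x. About 0.28 kg. On the bench at the start, or absent (None). Origin: centre of its underside; z up.
- nib_xlarge (a point): Tip of the extra large holder's nib, 36.5 mm from its axis along its +x, 3 mm above its underside.
- ring_xlarge: White ring painted flat on the stage plate, 65 mm inside and 69 mm outside: the place of the extra large holder (59 mm foot). Origin: the ring's centre on the plate's top; +x points to its white mark, a dash 8 mm long and 4.5 mm wide, 39 to 47 mm from the centre.
- chip1: Loose metal chip, 13 x 13 x 9 mm, 12 g, lying on the stage plate at the start; may be absent (None). Origin: its centre.
- chip2: Loose metal chip, 15 x 12 x 8 mm, 12 g, lying on the stage plate at the start; may be absent (None). Origin: its centre.
- chip3: Loose metal chip, 13 x 13 x 9 mm, 12 g, lying on the stage plate at the start; may be absent (None). Origin: its centre.
- chip4: Loose metal chip, 15 x 12 x 8 mm, 12 g, lying on the stage plate at the start; may be absent (None). Origin: its centre.
- empty1: Empty holder left from the last job: aluminium, no nib and no black mount, round foot 40 mm across and 6 mm high, above it a round body 30 mm across up to 32 mm. 0.10 kg. Stands on the stage plate at the start, or is absent (None). Origin: centre of its underside; z up.
- empty2: Empty holder left from the last job: aluminium, no nib and no black mount, round foot 40 mm across and 6 mm high, above it a round body 30 mm across up to 32 mm. 0.10 kg. Stands on the stage plate at the start, or is absent (None). Origin: centre of its underside; z up.
- bottle: Bystander: white bottle, 56 mm across, 140 mm high. Origin: centre of its underside.
- jar: Bystander: amber jar with white lid, 52 mm across, 60 mm high; may be absent (None). Origin: centre of its underside.
Things that resemble listed ones, but are neither listed nor needed, are in the scene too. Of the things that look like the pad, the middle-sized one is meant.

How it is judged:
On the way, in this order (a step that is already met when the one before it is completed fails the run):
1. the empty holders, if there are any, stand upright on the cork board, let go (x of empty1 in the frame of board between -0.065 and 0.065 m and y of empty1 in the frame of board between -0.03 and 0.03 m and angle between each of empty1, empty2's own z axis and vertical below 0.06 rad and z of empty1 in the frame of board between -0.007 and 0.007 m and contact force between the fingers and empty1 below 0.2 N and x of empty2 in the frame of board between -0.065 and 0.065 m and y of empty2 in the frame of board between -0.03 and 0.03 m and z of empty2 in the frame of board between -0.007 and 0.007 m and contact force between the fingers and empty2 below 0.2 N), for 0.2 s.
2. all chips lie in the gutter, swept there before any holder is put on the plate (x of chip1 in the frame of stage between -0.105 and 0.105 m and y of chip1 in the frame of stage between -0.175 and -0.103 m and z of each of chip1, chip2, chip3, chip4 in the frame of stage below 0.032 m and x of chip2 in the frame of stage between -0.105 and 0.105 m and y of chip2 in the frame of stage between -0.175 and -0.103 m and x of chip3 in the frame of stage between -0.105 and 0.105 m and y of chip3 in the frame of stage between -0.175 and -0.103 m and x of chip4 in the frame of stage between -0.105 and 0.105 m and y of chip4 in the frame of stage between -0.175 and -0.103 m and horizontal distance between each of holder_small, holder_medium, holder_large, holder_xlarge and stage above 0.175 m), for 0.2 s.
3. the scraper block stands back on its pad, let go, before any holder is put on the plate (horizontal distance between scraper and pad below 0.025 m and angle between scraper's own z axis and vertical below 0.12 rad and z of scraper in the frame of pad below 0.008 m and contact force between the fingers and scraper below 0.2 N and horizontal distance between each of holder_small, holder_medium, holder_large, holder_xlarge and stage above 0.175 m), for 0.2 s.
At the end, for the whole second after the job is handed in: Each holder present upright on its own size's ring, within 6 mm of its centre, nib within 0.15 rad of the mark's direction, at rest; chips in the gutter; any empty holders upright on the cork board, centres inside its edge; scraper upright on its pad within 25 mm of its centre (all of step 1 and horizontal distance between holder_small and ring_small below 0.006 m and angle between the x axis of holder_small and the x axis of ring_small, either way round below 0.15 rad and x of nib_small in the frame of ring_small above 0 m and angle between each of holder_small, holder_medium, holder_large, holder_xlarge's own z axis and vertical below 0.06 rad and z of holder_small in the frame of ring_small between -0.003 and 0.003 m and linear speed of each of holder_small, holder_medium, holder_large, holder_xlarge below 0.02 m/s and horizontal distance between holder_medium and ring_medium below 0.006 m and angle between the x axis of holder_medium and the x axis of ring_medium, either way round below 0.15 rad and x of nib_medium in the frame of ring_medium above 0 m and z of holder_medium in the frame of ring_medium between -0.003 and 0.003 m and horizontal distance between holder_large and ring_large below 0.006 m and angle between the x axis of holder_large and the x axis of ring_large, either way round below 0.15 rad and x of nib_large in the frame of ring_large above 0 m and z of holder_large in the frame of ring_large between -0.003 and 0.003 m and horizontal distance between holder_xlarge and ring_xlarge below 0.006 m and angle between the x axis of holder_xlarge and the x axis of ring_xlarge, either way round below 0.15 rad and x of nib_xlarge in the frame of ring_xlarge above 0 m and z of holder_xlarge in the frame of ring_xlarge between -0.003 and 0.003 m and x of chip1 in the frame of stage between -0.105 and 0.105 m and y of chip1 in the frame of stage between -0.175 and -0.103 m and z of each of chip1, chip2, chip3, chip4 in the frame of stage below 0.032 m and x of chip2 in the frame of stage between -0.105 and 0.105 m and y of chip2 in the frame of stage between -0.175 and -0.103 m and x of chip3 in the frame of stage between -0.105 and 0.105 m and y of chip3 in the frame of stage between -0.175 and -0.103 m and x of chip4 in the frame of stage between -0.105 and 0.105 m and y of chip4 in the frame of stage between -0.175 and -0.103 m and horizontal distance between scraper and pad below 0.025 m and angle between scraper's own z axis and vertical below 0.12 rad and z of scraper in the frame of pad below 0.008 m and contact force between the fingers and scraper below 0.2 N); the robot touches nothing.
It fails at once if the fingers push a chip (contact force between the fingers and chip1 above 1 N or contact force between the fingers and chip2 above 1 N or contact force between the fingers and chip3 above 1 N or contact force between the fingers and chip4 above 1 N).
It fails at once if a bystander is disturbed (moved more than 20 mm) (distance of any of bottle, jar from where it was at the start of the episode above 0.02 m).
Of holder_small, holder_medium, holder_large, holder_xlarge only 3 to 4 are there at a start; the rules pass over those that are not, and their reading is None.
Of chip1, chip2, chip3, chip4 only 3 to 4 are there at a start; the rules pass over those that are not, and their reading is None.
Of empty1, empty2, jar only 1 to 3 are there at a start; the rules pass over those that are not, and their reading is None.
At some moment in a run one of holder_small, holder_medium, holder_large, holder_xlarge may be knocked a few centimetres aside while the robot is not near it.
Once in a run the grip may slacken for a moment while it holds something.
It also fails if it takes over 210 s, if anything falls off the work surface, if the arm or the gripper's body presses on something with over 40 N, if the wrist force passes 120 N, or if a joint passes its speed limit or range.

## Robot

A 6-joint arm with a two-finger parallel gripper is mounted at the origin on the work surface. World frame = base frame: x ahead of the robot, y to its left, z up, the work surface at z = 0. Lengths are in m, angles in rad, forces in N, time in s.
With the tool pointing down it reaches from about 0.3 to 0.875 m from the base axis. Payload 6.4 kg.
Tool frame: the origin (TCP) lies on the centre line of the jaws, within the pads' length; the fingertips stand 8 mm ahead of it and the grasp point (between the pads) lies 11 mm behind it; z points along the fingers, y is the line along which they close (so a half turn about z gives the same grasp; the last joint's range is limited). The gripper opens to 85 mm and grips with 20 to 120 N. Pads are 22 mm wide; open, the fingers measure 114 mm over their backs; the gripper's body (76 mm by 85 mm) begins 54 mm behind the grasp point. The pads swing forward as they close: fully open they stand 13 mm farther back than shut.
Start: joints at [1.126, 0.181, 1.607, -0, 1.354, -0.206], TCP at [0.136, 0.559, 0.239] pointing down, gripper open.
Joint ranges: [-2.99, 2.99], [-0.89, 2.07], [0.3, 2.58], [-1.14, 4.28], [0, 2.63], [-3.12, 3.12]. Speed limits (rad/s): [2.57, 2.57, 3.01, 3.14, 3.14, 3.14].

## Interface

Orientations are given as a unit quaternion [w, x, y, z].
In Python, from bench import ctrl gives the robot as it stands.
- The arm moves only by the shell command python3 -m handwheel 'ROWS' [OPENING]. ROWS is JSON, a list that holds one entry, the list of rows, each a list of 4 numbers: the shift along the tool's x, y, z each as a share of 20 cm, from -1 to 1, then the turn about the tool's z as a share of 1.5 rad, from -1 to 1. In form: [[[x, y, z, twist], ...]]. A call has 1 to 10 rows; each row is the pose to reach, as a shift and turn from the pose commanded when the call began, along the tool's axes at that moment; what a row does not reach only later rows make up. A row lasts 1/8 s, in which the tool goes at most 62.5 mm and 10.7 degrees, less where a joint would pass 70% of its speed; a pose out of reach is approached as far as the arm can. A call with a number of a shift or a turn outside -1 to 1 is refused whole. A call with a gripper value outside its range is refused whole. OPENING is the finger opening in mm, from 0 to 85.4, set as the call begins (- or left out, the last holds). The fingers move at their own pace and stop on an object; the grip force is fixed at half the most. Time passes only in rows, so rows that repeat a pose let the fingers close. It gives the time, the measured TCP pose, the force, the opening and the grip force at its end, in the units of the state.
- ctrl.get_obs(): the state, without advancing time (a new reading comes with each control period).
- ctrl.camera(name): name is "scene" or "top" or "wrist"; returns a dict with "color" (400x640x3 uint8, red, green, blue), "range_z" (400x640 float32, m along the optical axis (not along the pixel's ray), 0 where there is no reading), "K" (3x3 intrinsics, pixels), "distortion" ([k1, k2, p1, p2, k3] as OpenCV has them; the pictures are not rectified), "pose" (4x4, takes a point from camera to world coordinates); the wrist camera has in their place "T_tool_cam" (4x4, takes a point from camera to tool coordinates, whose origin is the TCP and whose axes are the flange's). Camera axes: x right, y down, z forward; pixel columns grow to the right and rows downward; lengths in m; the calibration is good to about 2 mm. A picture is of the moment at which its call begins: read the wrist's pose just before it.
- ctrl.hand_in(): hands the job in; it is judged then, once.
The state is a dict: "time_s": time; "q": joint angles; "dq": joint speeds; "joint_efforts": joint torques, N m; "eef_pos": TCP position; "eef_rot": TCP orientation; "wrist_force": force on the tool from outside, world axes, zero at the start; "torque": the same for the moment, N m; "opening": opening from 0.0 (shut) to 1.0 (fully open); "grasp_force": force on a finger pad.
Only numpy, scipy, OpenCV 4.12 (cv2) and the standard library are available. Lean on these libraries where they do the work, as an engineer would, in place of code of your own. Each camera call takes 0.05 s, during which the arm holds its last target. There are 200 camera calls.

## Working session

There is one attempt and no reset: what is moved stays moved. The work goes in short steps, Python scripts to look and compute and a shell command to move; the robot and the scene stay as the last step left them, time stands still between calls to the robot, and variables do not carry over. Pictures are saved under pics/ and viewed, at most 14 in all, crops included, and the job is handed in when it is done.

```bash
ls; mkdir -p pics
cat > h.py <<'E'
import numpy as np, cv2, json
from bench import ctrl
from scipy.spatial.transform import Rotation as R
def grab(name):
    o=ctrl.get_obs(); c=ctrl.camera(name)
    if name=='wrist':
        w,x,y,z=o['eef_rot']; T=np.eye(4); T[:3,:3]=R.from_quat([x,y,z,w]).as_matrix(); T[:3,3]=o['eef_pos']
        c['pose']=T@np.array(c['T_tool_cam'])
    return c
def rays(c,px):
    u=cv2.undistortPoints(np.array(px,float).reshape(-1,1,2),np.array(c['K']),np.array(c['distortion'])).reshape(-1,2)
    d=np.c_[u,np.ones(len(u))]@np.array(c['pose'])[:3,:3].T
    return np.array(c['pose'])[:3,3],d
def plane(c,px,z):
    o,d=rays(c,px); return o+d*((z-o[2])/d[:,2])[:,None]
def proj(c,P):
    T=np.linalg.inv(c['pose']); rv=cv2.Rodrigues(T[:3,:3])[0]
    return cv2.projectPoints(np.array(P,float).reshape(-1,1,3),rv,T[:3,3],np.array(c['K']),np.array(c['distortion']))[0].reshape(-1,2)
def cloud(c):
    h,w=c['range_z'].shape; g=np.stack(np.meshgrid(np.arange(w),np.arange(h)),-1).reshape(-1,2)
    o,d=rays(c,g); return (o+d*c['range_z'].reshape(-1,1)).reshape(h,w,3)
def save(c,f): cv2.imwrite('pics/'+f,c['color'][:,:,::-1])
def load(f):
    d=dict(np.load(f)); return d
def keep(c,f): np.savez(f,**{k:np.array(v) for k,v in c.items()})
E
python3 - <<'E'
from h import *
print(ctrl.get_obs())
for n in('top','scene','wrist'):
    c=grab(n); save(c,n+'0.png'); keep(c,n+'0.npz'); print(n,np.round(c['pose'],3).tolist(),np.round(c['K'],1).tolist(),np.round(c['distortion'],3))
E
```

```text
pics
{'time_s': 0.0, 'q': array([ 1.12570542e+00,  1.81529577e-01,  1.60802578e+00,  1.15572677e-05,
        1.35381542e+00, -2.06297993e-01]), 'dq': array([-9.01668188e-04, -1.65770256e-03, -1.42672061e-04, -1.63400089e-05,
        8.20246809e-04, -4.18114467e-04]), 'joint_efforts': array([ 9.51847178e-04, -4.44880128e+01, -3.51338375e+01, -2.77016596e-05,
        9.24492051e-03, -1.06538727e-05]), 'eef_pos': array([0.13574085, 0.55818128, 0.23838201]), 'eef_rot': array([-2.89816659e-04,  1.19114177e-01,  9.92880165e-01, -8.40520343e-04]), 'wrist_force': array([-0.35342044, -0.02212056, -0.20188558]), 'torque': array([ 0.02132352,  0.00331358, -0.01449882]), 'grasp_force': 0.0, 'opening': 0.9998892728236976}
top [[0.026, -0.98, 0.195, 0.24], [-1.0, -0.024, 0.014, -0.02], [-0.01, -0.196, -0.981, 1.384], [0.0, 0.0, 0.0, 1.0]] [[489.8, 0.0, 321.7], [0.0, 489.8, 193.1], [0.0, 0.0, 1.0]] [-0.08  0.    0.    0.    0.  ]
scene [[-0.033, 0.81, -0.586, 1.065], [0.999, 0.031, -0.013, -0.006], [0.008, -0.586, -0.81, 0.841], [0.0, 0.0, 0.0, 1.0]] [[383.1, 0.0, 321.2], [0.0, 383.1, 199.8], [0.0, 0.0, 1.0]] [-0.037  0.     0.     0.     0.   ]
wrist [[0.236, 0.927, 0.291, 0.061], [0.972, -0.224, -0.072, 0.577], [-0.002, 0.299, -0.954, 0.373], [0.0, 0.0, 0.0, 1.0]] [[318.2, 0.0, 320.1], [0.0, 318.2, 198.6], [0.0, 0.0, 1.0]] [-0.028  0.     0.     0.     0.   ]
```

View pics/top0.png

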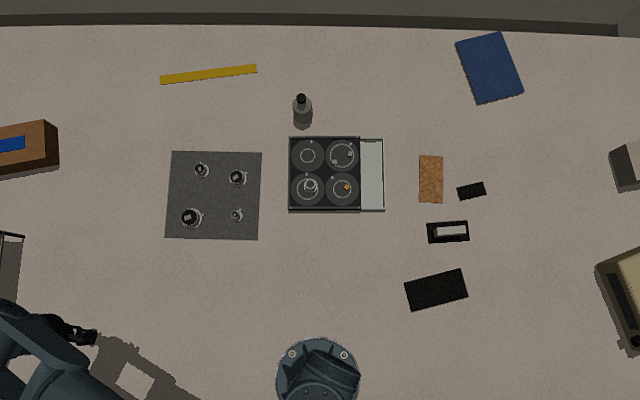

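View pics/scene0.png

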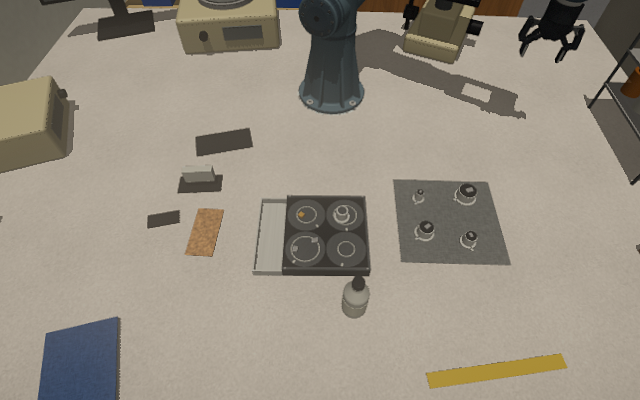

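The top view shows the stage plate (289–361, 137–212) with its gutter on the right, and one empty holder on it at (310,185). The cork board is at (431,179), and the scraper stands on the middle-sized pad at (447,231). Four holders stand on the grey mat at (201,170), (237,177), (191,217) and (236,215). The bottle is at (302,108), and I see no jar.

```bash
cat >> h.py <<'E'
def go(x=None,y=None,z=None,yaw=None):
    """print shift in tool units from current pose to world target; yaw = world angle of tool x axis"""
    o=ctrl.get_obs(); w,a,b,c=o['eef_rot']; M=R.from_quat([a,b,c,w]).as_matrix(); p=np.array(o['eef_pos'])
    t=np.array([p[i] if v is None else v for i,v in enumerate((x,y,z))]); s=M.T@(t-p)/0.2
    y0=np.arctan2(M[1,0],M[0,0]); tw=0 if yaw is None else -((yaw-y0+np.pi/2)%np.pi-np.pi/2)/1.5
    print('pos',p.round(4),'yaw',y0.round(3),'q6',round(o['q'][5],2),'-> shares',s.round(3),'twist',round(tw,3))
E
python3 - <<'E'
from h import *
t=load('top0.npz');s=load('scene0.npz')
P=cloud(t)
for n,px in dict(st=[(289,137),(361,137),(384,139),(384,211),(289,212)],hold=[(201,170),(237,177),(191,217),(236,215)],empty=[(310,185)],board=[(431,179),(419,156),(442,156),(443,203),(420,202)],pad=[(427,222),(467,221),(469,241),(428,243)],scr=[(449,230)],bottle=[(302,100)]).items():
    print(n,[np.round(P[b,a],3).tolist() for a,b in px])
for z in (0.03,): print(plane(t,[(289,137),(361,137),(289,212),(361,212)],z).round(3).tolist())
go(0.45,0.0,0.3)
im=t['color'][120:260,150:480]; cv2.imwrite('pics/topc.png',cv2.resize(im,None,fx=2.4,fy=2.4,interpolation=cv2.INTER_CUBIC)[:,:,::-1])
E
```

```text
st [[0.67, 0.098, 0.038], [0.68, -0.11, 0.021], [0.684, -0.18, -0.005], [0.467, -0.179, 0.003], [0.458, 0.092, -0.001]]
hold [[0.568, 0.347, 0.031], [0.55, 0.242, 0.033], [0.433, 0.367, 0.026], [0.441, 0.238, 0.032]]
empty [[0.525, 0.032, 0.062]]
board [[0.564, -0.316, 0.002], [0.632, -0.282, 0.003], [0.634, -0.349, 0.002], [0.495, -0.349, 0.0], [0.496, -0.283, 0.001]]
pad [[0.438, -0.302, 0.003], [0.443, -0.416, 0.005], [0.387, -0.423, -0.003], [0.379, -0.304, 0.001]]
scr [[0.41, -0.351, 0.059]]
bottle [[0.741, 0.058, 0.144]]
[[0.672, 0.099, 0.03], [0.677, -0.109, 0.03], [0.453, 0.09, 0.03], [0.458, -0.112, 0.03]]
pos [0.1358 0.5583 0.2386] yaw 2.903 q6 -0.21 -> shares [-2.187 -2.341 -0.305] twist 0
```

View pics/topc.png

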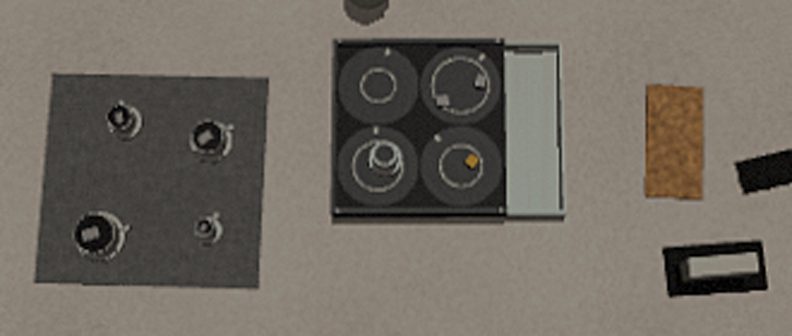

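The crop confirms four holders of different sizes on the mat. On the plate there is one empty holder at crop (383,157), two grey chips at (480,82) and (442,100), and one orange chip at (471,160). A fourth chip may be hidden. The scraper is on the pad at crop (718,268). I'll take wrist views over the stage.

```bash
python3 -m handwheel '[[[-0.7,-0.75,0,0],[-0.7,-0.75,0,0],[-0.7,-0.75,0,0],[-0.7,-0.75,0,0]]]' 60
python3 -m handwheel '[[[-0.7,-0.75,0,0],[-0.7,-0.75,0,0],[-0.7,-0.75,0,0],[-0.7,-0.75,0,0]]]'
python3 - <<'E'
from h import *
go(0.53,0.05,0.24,np.pi)
E
```

```text
time_s: 0.65
eef_pos: [0.2375, 0.3773, 0.239]
eef_rot: [0.0, 0.121, 0.993, -0.0]
wrist_force: [-0.8, 1.1, 0.7]
opening: 0.703
grasp_force: 0.0
time_s: 1.15
eef_pos: [0.3383, 0.1982, 0.2393]
eef_rot: [0.0, 0.121, 0.993, -0.0]
wrist_force: [-0.8, 1.3, 0.6]
opening: 0.702
grasp_force: 0.0
pos [0.3383 0.1982 0.2393] yaw 2.898 q6 -1.1 -> shares [-1.109 -0.488 -0.002] twist -0.162
```

```bash
python3 -m handwheel '[[[-1,-0.49,0,-0.16],[-1,-0.49,0,-0.16],[-1,-0.49,0,-0.16],[-1,-0.49,0,-0.16],[-1,-0.49,0,-0.16],[-1,-0.49,0,-0.16]]]' | head -2
python3 -c "
from h import *
c=grab('wrist'); save(c,'w1.png'); keep(c,'w1.npz'); go(0.53,-0.06,0.24,np.pi)"
```

```text
time_s: 1.9
eef_pos: [0.5075, 0.0588, 0.2387]
pos [0.5073 0.0591 0.2389] yaw -3.14 q6 -1.69 -> shares [-0.112 -0.596 -0.006] twist 0.001
```

```bash
python3 -m handwheel '[[[0,-0.5,0,0],[0,-0.5,0,0],[0,-0.5,0,0],[0,-0.5,0,0]]]' | head -2
python3 -c "
from h import *
c=grab('wrist'); save(c,'w2.png'); keep(c,'w2.npz'); go(0.53,-0.06,0.24,np.pi)"
```

```text
time_s: 2.45
eef_pos: [0.5079, -0.0403, 0.2394]
pos [ 0.508  -0.0401  0.2394] yaw -3.139 q6 -1.89 -> shares [-0.11  -0.1   -0.003] twist 0.002
```

View pics/w1.png

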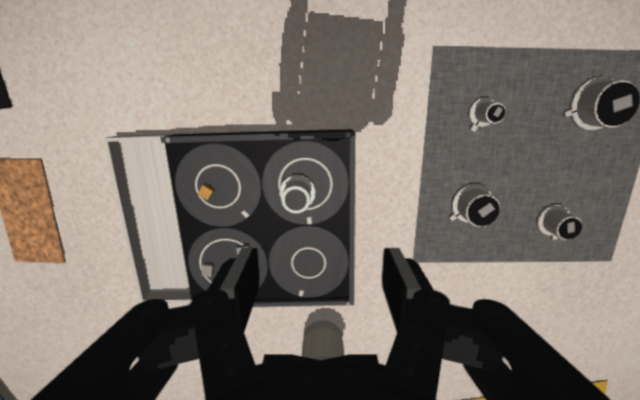

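View pics/w2.png

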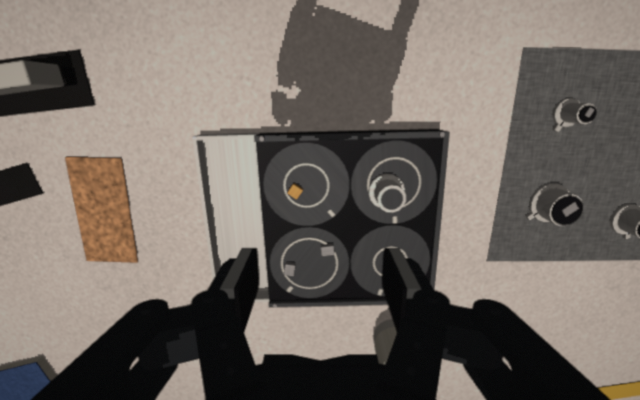

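Both wrist views agree. In w2 the empty holder stands on the large ring at (391,193), the orange chip is at (295,191), and grey chips are at (327,250) and (290,269). The rings are at (306,185), (397,182), (309,263) and (391,262), and the cork board is at (100,210). Next I'll measure the empty, the board, the stage and the rings.

```bash
cat >> h.py <<'E'
def disc(P,zlo,zhi,xlo,xhi,ylo,yhi):
    """blobs in a height slice: min enclosing circle of points"""
    m=((P[...,2]>zlo)&(P[...,2]<zhi)&(P[...,0]>xlo)&(P[...,0]<xhi)&(P[...,1]>ylo)&(P[...,1]<yhi)).astype(np.uint8)
    n,l,st,_=cv2.connectedComponentsWithStats(m); out=[]
    for i in range(1,n):
        if st[i,4]<40: continue
        q=P[l==i]; (c,r)=cv2.minEnclosingCircle((q[:,:2]*1000).astype(np.float32)); out.append((np.round(c,1).tolist(),round(2*r,1),q[:,:2].mean(0).round(4).tolist(),round(float(np.median(q[:,2])),4),int(st[i,4])))
    return out
E
python3 - <<'E'
from h import *
C={k:load(k+'.npz') for k in('top0','scene0','w1','w2')}
for k,c in C.items():
    P=cloud(c); print(k,'empty',disc(P,.052,.07,.46,.67,-.1,.09)); print('  holders',disc(P,.026,.045,.36,.66,.17,.44)); print('  scraper',disc(P,.05,.07,.36,.46,-.42,-.28))
    m=(P[...,0]>.5)&(P[...,0]<.64)&(P[...,1]>-.06)&(P[...,1]<.05); print('  plate z',np.median(P[m][:,2]).round(4))
    hsv=cv2.cvtColor(c['color'],cv2.COLOR_RGB2HSV)
    m=cv2.inRange(hsv,(5,100,60),(20,255,255)); 
    cs,_=cv2.findContours(m,cv2.RETR_EXTERNAL,cv2.CHAIN_APPROX_NONE)
    for q in cs:
        if cv2.contourArea(q)<15: continue
        X=plane(c,q.reshape(-1,2),.004)
        r=cv2.minAreaRect((X[:,:2]*1000).astype(np.float32)); print('  orange',np.round(r[0],1),np.round(r[1],1),round(r[2],1))
E
```

```text
top0 empty [([527.0, 32.8], 30.0, [0.527, 0.0332], 0.0624, 91)]
  holders [([571.5, 352.1], 33.4, [0.5712, 0.3505], 0.0338, 93), ([549.9, 245.4], 39.8, [0.5491, 0.2454], 0.0338, 150), ([433.5, 370.3], 50.3, [0.4329, 0.3702], 0.0343, 237), ([441.3, 242.8], 22.5, [0.4412, 0.2421], 0.0326, 51)]
  scraper [([411.9, -355.2], 79.2, [0.4096, -0.3534], 0.064, 245)]
  plate z 0.0308
  orange [ 565.5 -313.6] [ 67.5 138.1] 88.7
  orange [651.2 920. ] [127.4 146.1] 10.8
scene0 empty [([530.2, 34.2], 31.6, [0.5327, 0.0337], 0.0623, 122)]
  holders [([434.0, 371.4], 51.0, [0.436, 0.3706], 0.0344, 239), ([444.9, 241.2], 24.6, [0.446, 0.2402], 0.0335, 56), ([552.3, 243.0], 42.9, [0.5554, 0.2431], 0.0344, 188), ([576.0, 352.4], 32.6, [0.5772, 0.3513], 0.0342, 126)]
  scraper [([411.6, -355.0], 82.3, [0.4144, -0.3536], 0.0635, 298)]
  plate z 0.0314
  orange [507.5 -71.4] [14.7 17.7] 64.1
  orange [ 568.9 -312.8] [ 67.7 137.6] 88.6
  orange [ -78.1 1095. ] [ 39.8 145.5] 47.2
  orange [-190.  1150.7] [14.3 62. ] 64.4
  orange [-609.7  727.9] [138.9 270.3] 5.0
  orange [-609.2  366.3] [ 48.7 116.4] 68.4
[... 239 characters left out ...]
 [0.4424, 0.241], 0.0334, 382), ([551.0, 245.7], 40.3, [0.5493, 0.2441], 0.0337, 941), ([572.5, 353.0], 31.6, [0.5712, 0.3504], 0.0335, 541)]
  scraper []
  plate z 0.0309
  orange [536.9 -79.4] [15.3 17.5] 55.8
  orange [ 564.7 -311. ] [ 69.5 138.1] 88.3
w2 empty [([528.2, 34.0], 29.7, [0.527, 0.0331], 0.062, 658)]
  holders [([442.4, 242.4], 23.2, [0.4422, 0.2403], 0.0332, 417), ([550.7, 245.2], 40.4, [0.5496, 0.2428], 0.0337, 962), ([573.5, 345.6], 26.1, [0.574, 0.3406], 0.0303, 137)]
  scraper [([407.9, -333.1], 47.0, [0.4074, -0.3244], 0.0634, 1029)]
  plate z 0.031
  orange [872.1 446.5] [11.7 47.5] 8.8
  orange [537.2 -70.2] [15.5 15.7] 54.8
  orange [ 564.7 -311.4] [ 68.9 137.7] 88.5
```

```bash
python3 -c "
from h import *
go(0.528,0.034,0.048,np.pi)"
```

```text
pos [ 0.508  -0.0401  0.2394] yaw -3.139 q6 -1.89 -> shares [-0.101  0.37   0.957] twist 0.002
```

```bash
python3 -m handwheel '[[[-0.1,0.37,0,0],[-0.1,0.37,0,0],[-0.1,0.37,0.5,0],[-0.1,0.37,0.8,0],[-0.1,0.37,0.96,0],[-0.1,0.37,0.96,0],[-0.1,0.37,0.96,0]]]' | head -4
python3 -m handwheel '[[[0,0,0,0],[0,0,0,0],[0,0,0,0],[0,0,0,0],[0,0,0,0]]]' 15
python3 -m handwheel '[[[0,0,-0.2,0],[0,0,-0.4,0],[0,0,-0.6,0],[0,0,-0.6,0],[0,0,-0.6,0]]]'
python3 -c "
from h import *
c=grab('wrist'); save(c,'w3.png'); keep(c,'w3.npz'); go(0.565,-0.313,0.17,np.pi)"
```

```text
time_s: 3.38
eef_pos: [0.5293, 0.0327, 0.0489]
eef_rot: [0.001, -0.001, 1.0, -0.0]
wrist_force: [1.1, -0.4, -0.1]
time_s: 4.0
eef_pos: [0.5306, 0.0322, 0.0505]
eef_rot: [0.003, -0.001, 1.0, -0.0]
wrist_force: [-1.1, 1.1, 9.2]
opening: 0.328
grasp_force: 58.5
time_s: 4.62
eef_pos: [0.5281, 0.0325, 0.1677]
eef_rot: [0.0, -0.001, 1.0, -0.0]
wrist_force: [-0.0, -0.0, -0.7]
opening: 0.327
grasp_force: 59.3
pos [0.5276 0.0326 0.1668] yaw -3.14 q6 -1.74 -> shares [-0.185 -1.728 -0.017] twist 0.001
```

View pics/w3.png

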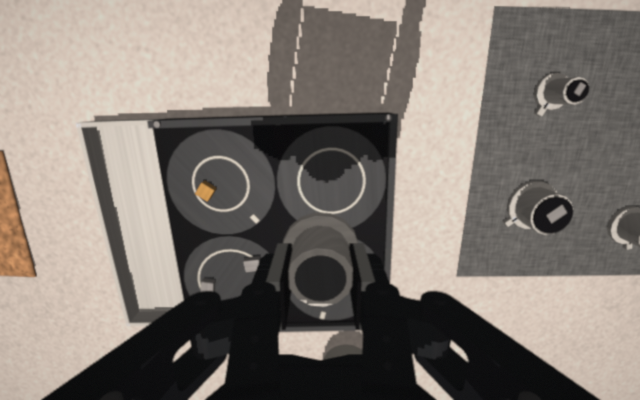

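The empty is held between the fingers at (320,275), and no fourth chip is hidden under it, so there are three chips. I'll carry it to the board.

```bash
python3 -m handwheel '[[[-0.1,-0.86,0,0],[-0.1,-0.86,0,0],[-0.1,-0.86,0,0],[-0.1,-0.86,0,0],[-0.1,-0.86,0,0]]]' | head -2
python3 -m handwheel '[[[-0.085,-0.86,0,0],[-0.085,-0.86,0,0],[-0.085,-0.86,0.2,0],[-0.085,-0.86,0.5,0],[-0.085,-0.86,0.6,0],[-0.085,-0.86,0.6,0]]]' 
python3 -c "
from h import *
go(0.565,-0.313,0.0255,np.pi)"
```

```text
time_s: 5.3
eef_pos: [0.5475, -0.1389, 0.1658]
time_s: 6.05
eef_pos: [0.565, -0.309, 0.0457]
eef_rot: [-0.002, -0.002, 1.0, 0.001]
wrist_force: [1.5, -0.1, -0.2]
opening: 0.329
grasp_force: 59.8
pos [ 0.565  -0.309   0.0457] yaw -3.139 q6 -2.26 -> shares [-0.    -0.02   0.101] twist 0.002
```

```bash
python3 -m handwheel '[[[0,-0.02,0.05,0],[0,-0.02,0.095,0],[0,-0.02,0.095,0],[0,-0.02,0.095,0]]]'
python3 -m handwheel '[[[0,0,0,0],[0,0,0,0],[0,0,0,0],[0,0,0,0]]]' 60 |grep -v rot
python3 -m handwheel '[[[0,0,-0.3,0],[0,0,-0.6,0],[0,0,-0.9,0],[0,0,-0.9,0],[0,0,-0.9,0]]]' | head -3
python3 - <<'E'
from h import *
c=grab('wrist'); P=cloud(c); print(disc(P,.025,.05,.5,.64,-.36,-.26)); keep(c,'w4.npz'); go(0.411,-0.354,0.2)
print('scraper',disc(P,.05,.075,.36,.46,-.42,-.28))
c=grab('top'); P=cloud(c); print(disc(P,.025,.05,.5,.64,-.36,-.26),disc(P,.05,.07,.36,.46,-.42,-.28)); save(c,'top4.png');keep(c,'top4.npz')
E
```

```text
time_s: 6.55
eef_pos: [0.5659, -0.3156, 0.0288]
eef_rot: [0.0, -0.001, 1.0, -0.0]
wrist_force: [0.6, -0.2, -0.6]
opening: 0.326
grasp_force: 60.5
time_s: 7.05
eef_pos: [0.5657, -0.3155, 0.0284]
wrist_force: [-0.5, -0.2, 0.6]
opening: 0.706
grasp_force: 0.0
time_s: 7.68
eef_pos: [0.5655, -0.3153, 0.208]
eef_rot: [-0.0, -0.001, 1.0, 0.0]
[([563.6, -314.4], 29.9, [0.5625, -0.3144], 0.0361, 723)]
pos [ 0.5649 -0.3148  0.2067] yaw -3.14 q6 -2.26 -> shares [ 0.77  -0.195  0.035] twist 0
scraper [([415.6, -353.1], 79.8, [0.4181, -0.3584], 0.0632, 1330)]
[] [([408.5, -359.1], 74.1, [0.41, -0.3622], 0.0641, 196)]
```

```bash
python3 -m handwheel '[[[0.5,-0.1,0,0.12],[0.8,-0.2,0,0.24],[0.8,-0.2,0,0.36],[0.8,-0.2,0,0.48],[0.8,-0.2,0,0.6],[0.8,-0.2,0,0.72],[0.8,-0.2,0,0.84],[0.8,-0.2,0,0.96],[0.8,-0.2,0,1],[0.8,-0.2,0,1]]]' 45| head -3
cat >> h.py <<'E'
def rect(q): 
    r=cv2.minAreaRect((q[:,:2]*1000).astype(np.float32)); return np.round(r[0],1).tolist(),np.round(r[1],1).tolist(),round(r[2],1)
E
python3 - <<'E'
from h import *
for n in('top','scene','wrist'):
    c=grab(n); keep(c,n+'5.npz'); P=cloud(c)
    m=(P[...,2]>.056)&(P[...,2]<.075)&(P[...,0]>.36)&(P[...,0]<.47)&(P[...,1]>-.42)&(P[...,1]<-.28)
    print(n,rect(P[m]),np.median(P[m][:,2]),m.sum())
    g=cv2.cvtColor(c['color'],cv2.COLOR_RGB2GRAY); m=(P[...,2]<.02)&(P[...,2]>-.01)&(g<45)&(P[...,0]>.35)&(P[...,0]<.47)&(P[...,1]>-.44)&(P[...,1]<-.27)
    print('  pad',rect(P[m]))
go(0.411,-0.354,.06,np.pi/2)
E
```

```text
time_s: 9.02
eef_pos: [0.4051, -0.3549, 0.2065]
eef_rot: [-0.002, 0.681, 0.732, 0.0]
top ([0.0, 0.0], [0.0, 0.0], 0.0) nan 0
  pad ([435.3, -410.6], [20.7, 10.5], 20.4)
scene ([411.2, -354.9], [25.8, 81.4], 6.4) 0.0640428748536549 251
  pad ([0.0, 0.0], [0.0, 0.0], 0.0)
wrist ([409.3, -353.3], [22.0, 79.8], 6.2) 0.06387986427562953 2062
  pad ([411.3, -358.3], [58.1, 116.9], 5.1)
pos [ 0.4055 -0.3553  0.2074] yaw 1.644 q6 -1.01 -> shares [0.004 0.029 0.737] twist 0.049
  return _methods._mean(a, axis=axis, dtype=dtype,
  ret = ret.dtype.type(ret / rcount)
```

```bash
python3 -m handwheel '[[[0.01,0.027,0.3,-0.023],[0.01,0.027,0.6,-0.023],[0.01,0.027,0.84,-0.023],[0.01,0.027,0.84,-0.023],[0.01,0.027,0.84,-0.023]]]' | head -4
python3 -m handwheel '[[[0,0,0,0],[0,0,0,0],[0,0,0,0],[0,0,0,0],[0,0,0,0]]]' 10
python3 -m handwheel '[[[0,0,-0.2,0],[0,0,-0.4,0],[0,0,-0.6,0],[0,0,-0.6,0]]]'
python3 - <<'E'
from h import *
go(.55,0,.15,np.pi)
# stage geometry from w1,w2,w3: ring & plate. rings: bright on dark plate
for k in('w1','w2','w3'):
    c=load(k+'.npz'); P=cloud(c); X=plane(c,np.stack(np.meshgrid(np.arange(640),np.arange(400)),-1).reshape(-1,2),.0305).reshape(400,640,3)
    g=cv2.cvtColor(c['color'],cv2.COLOR_RGB2GRAY)
    m=((P[...,2]<.034)&(P[...,2]>.026)&(g>120)&(X[...,0]>.46)&(X[...,0]<.67)&(X[...,1]>-.1)&(X[...,1]<.09)).astype(np.uint8)
    n,l,st,ce=cv2.connectedComponentsWithStats(m)
    for i in range(1,n):
        if st[i,4]<12: continue
        q=X[l==i][:,:2]*1000; (cc,r)=cv2.minEnclosingCircle(q.astype(np.float32)); A=np.c_[2*q,np.ones(len(q))]; s=np.linalg.lstsq(A,(q**2).sum(1),rcond=None)[0]
        print(k,st[i,4],'enc',np.round(cc,1),round(2*r,1),'fit',s[:2].round(1),round(2*np.sqrt(s[2]+s[0]**2+s[1]**2),1))
E
```

```text
time_s: 9.8
eef_pos: [0.4118, -0.3543, 0.0419]
eef_rot: [0.001, 0.668, 0.744, -0.0]
wrist_force: [0.2, -1.2, 1.2]
time_s: 10.42
eef_pos: [0.4124, -0.355, 0.043]
eef_rot: [0.002, 0.668, 0.744, -0.0]
wrist_force: [-0.8, 1.2, 7.5]
opening: 0.246
grasp_force: 59.7
time_s: 10.92
eef_pos: [0.4127, -0.3555, 0.165]
eef_rot: [0.004, 0.668, 0.744, -0.001]
wrist_force: [0.3, -0.4, -1.7]
opening: 0.247
grasp_force: 59.1
pos [ 0.4127 -0.3555  0.165 ] yaw 1.677 q6 -1.04 -> shares [1.695 0.871 0.066] twist -0.976
w1 388 enc [520.7  42. ] 62.6 fit [520.6  42.8] 57.8
w1 346 enc [523.1 -55. ] 51.8 fit [523.2 -55.1] 48.9
w1 18 enc [545.8  21. ] 19.0 fit [539.4  30.1] 29.2
w1 35 enc [555.7 -27.2] 8.6 fit [555.7 -27.1] 5.8
w1 34 enc [563.4  46.9] 8.7 fit [563.4  46.8] 5.8
w1 144 enc [611.5 -59.2] 63.5 fit [620.9 -52.7] 66.3
w1 228 enc [618.3  45.5] 43.0 fit [618.5  45.4] 40.1
w1 13 enc [641.5 -79.6] 10.6 fit [642.7 -80.8] 7.7
w1 25 enc [660.2  35.4] 8.2 fit [660.3  35.8] 5.7
w2 255 enc [520.5  42.6] 60.3 fit [520.4  42.7] 57.6
w2 310 enc [523.2 -55.2] 51.4 fit [523.2 -55.2] 48.9
w2 28 enc [555.7 -27.2] 8.1 fit [555.5 -27. ] 5.4
w2 24 enc [563.6  46.8] 7.3 fit [563.6  46.8] 5.0
w2 132 enc [611.1 -59.5] 64.3 fit [620.7 -52.7] 66.2
w2 54 enc [618.3  33.9] 33.9 fit [618.6  44.7] 38.8
w2 17 enc [607.3  60.9] 11.5 fit [608.7  58.8] 9.2
w2 122 enc [622.5 -51.7] 68.5 fit [621.2 -52.5] 66.8
w2 19 enc [656.7 -77.2] 7.0 fit [656.6 -77.3] 5.0
w2 18 enc [660.2  34.9] 7.6 fit [660.5  35.3] 5.0
w3 578 enc [522.9 -55. ] 52.1 fit [523.  -55.1] 48.9
w3 489 enc [520.4  42.8] 61.2 fit [520.3  42.8] 57.8
w3 59 enc [555.4 -27.1] 9.3 fit [555.2 -26.9] 6.1
w3 242 enc [610.3 -59.2] 64.5 fit [620.7 -52.5] 66.7
w3 39 enc [659.9  35.5] 9.0 fit [660.   35.8] 5.9
```

```bash
python3 -m handwheel '[[[0.5,0.4,0,-0.12],[0.8,0.4,0,-0.24],[0.8,0.4,0,-0.36],[0.8,0.4,0,-0.48],[0.8,0.4,0,-0.6],[0.8,0.4,0,-0.72],[0.8,0.4,0,-0.84],[0.8,0.4,0,-0.96],[0.8,0.4,0,-0.99],[0.8,0.4,0,-0.99]]]' | tail -6
python3 - <<'E'
from h import *
for k in('w2','w3','top0'):
    c=load(k+'.npz'); P=cloud(c)
    m=((P[...,2]>.0355)&(P[...,2]<.044)&(P[...,0]>.48)&(P[...,0]<.66)&(P[...,1]>-.102)&(P[...,1]<.0)).astype(np.uint8)
    n,l,st,_=cv2.connectedComponentsWithStats(m)
    for i in range(1,n):
        if st[i,4]>4: print(k,st[i,4],rect(P[l==i]))
go(0.532,-0.015,.12,np.pi+.025)
E
```

```text
time_s: 12.18
eef_pos: [0.4729, -0.1853, 0.1594]
eef_rot: [-0.001, -0.01, 1.0, 0.0]
wrist_force: [-0.3, -0.6, -0.8]
opening: 0.253
grasp_force: 59.3
w2 142 ([527.6, -67.1], [13.1, 13.0], 55.3)
w2 127 ([599.4, -30.6], [12.3, 15.1], 4.8)
w2 117 ([624.9, -75.8], [11.9, 15.0], 80.8)
w3 234 ([527.6, -67.3], [12.9, 13.5], 55.6)
w3 167 ([599.8, -30.8], [12.2, 14.5], 4.4)
w3 123 ([623.0, -75.7], [12.8, 11.2], 83.8)
top0 21 ([624.1, -78.8], [15.4, 16.0], 72.5)
top0 19 ([597.5, -31.6], [14.7, 14.2], 1.6)
top0 19 ([527.0, -68.1], [12.3, 11.3], 0.5)
pos [ 0.4729 -0.1853  0.1594] yaw -3.121 q6 -2.2 -> shares [-0.313  0.845  0.198] twist -0.003
```

```bash
python3 -m handwheel '[[[-0.29,0.4,-0.05,0],[-0.29,0.6,-0.05,0],[-0.29,0.87,-0.05,0],[-0.29,0.87,0,0],[-0.29,0.87,0.2,0],[-0.29,0.87,0.3,0],[-0.29,0.87,0.3,0],[-0.29,0.87,0.3,0]]]' | tail -6
python3 - <<'E'
from h import *
c=grab('wrist'); save(c,'w6.png'); keep(c,'w6.npz'); go(0.5285,-0.01,.071,np.pi+.025)
E
```

```text
time_s: 13.18
eef_pos: [0.5284, -0.0113, 0.1009]
eef_rot: [0.0, -0.01, 1.0, -0.0]
wrist_force: [-0.6, 0.1, -1.9]
opening: 0.245
grasp_force: 59.5
pos [ 0.5287 -0.0112  0.1013] yaw -3.122 q6 -1.84 -> shares [0.001 0.006 0.151] twist -0.003
```

View pics/w6.png

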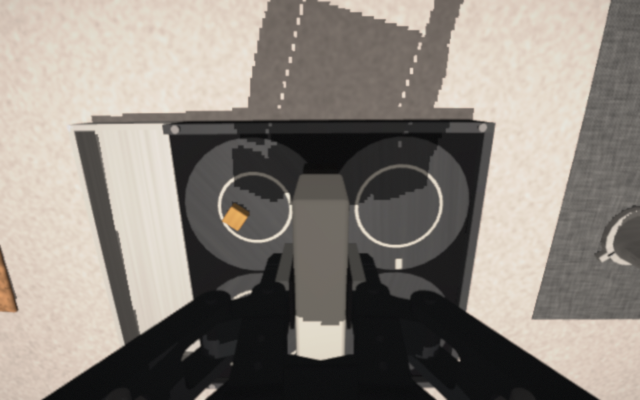

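The block is held straight at (320,260) behind the orange chip at (236,215). I'll lower it and sweep slowly.

```bash
python3 -m handwheel '[[[0,0,0.05,0],[0,0,0.1,0],[0,0,0.145,0],[0,0,0.145,0]]]' | tail -5
python3 -m handwheel '[[[0,-0.05,0,0],[0,-0.1,0,0],[0,-0.15,0,0],[0,-0.2,0,0],[0,-0.25,0,0],[0,-0.3,0,0],[0,-0.35,0,0],[0,-0.4,0,0],[0,-0.44,0,0],[0,-0.48,0,0]]]' | tail -5
python3 -m handwheel '[[[0,-0.03,0,0],[0,-0.06,0,0],[0,-0.09,0,0],[0,-0.12,0,0],[0,-0.12,0,0]]]' | tail -6
python3 -m handwheel '[[[0,0,-0.1,0],[0,0,-0.2,0],[0,0,-0.25,0],[0,0,-0.25,0]]]' | tail -6
python3 - <<'E'
from h import *
c=grab('wrist'); save(c,'w7.png'); keep(c,'w7.npz'); go(0.612,.03,.1,np.pi+.025)
E
```

```text
eef_pos: [0.527, -0.0103, 0.0701]
eef_rot: [-0.001, -0.01, 1.0, 0.0]
wrist_force: [-0.3, -0.1, -1.7]
opening: 0.247
grasp_force: 59.5
eef_pos: [0.5299, -0.107, 0.0713]
eef_rot: [-0.0, -0.01, 1.0, 0.0]
wrist_force: [-0.0, -0.6, -1.3]
opening: 0.249
grasp_force: 59.5
time_s: 15.6
eef_pos: [0.5305, -0.131, 0.0713]
eef_rot: [0.0, -0.01, 1.0, -0.0]
wrist_force: [-0.4, -0.0, -2.4]
opening: 0.243
grasp_force: 59.5
time_s: 16.1
eef_pos: [0.5308, -0.1306, 0.1219]
eef_rot: [0.001, -0.01, 1.0, -0.0]
wrist_force: [1.0, -0.6, -0.8]
opening: 0.248
grasp_force: 59.5
pos [ 0.5303 -0.1304  0.1211] yaw -3.121 q6 -2.05 -> shares [-0.425  0.793  0.106] twist -0.003
```

View pics/w7.png

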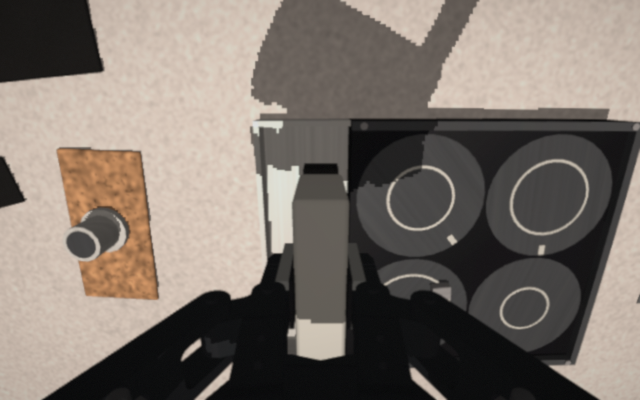

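The plate around the medium ring at (420,197) is clear, and the orange chip is in the gutter, hidden by the block. Now the second strip.

```bash
python3 -m handwheel '[[[-0.2,0.3,0,0],[-0.425,0.6,0,0],[-0.425,0.8,0,0],[-0.425,0.8,0.0,0],[-0.425,0.8,0.1,0],[-0.425,0.8,0.2,0],[-0.425,0.8,0.245,0],[-0.425,0.8,0.245,0],[-0.425,0.8,0.245,0]]]' | tail -6
python3 -c "
from h import *
go(0.612,-.13,.071,np.pi+.025)"
```

```text
time_s: 17.27
eef_pos: [0.6122, 0.0306, 0.0722]
eef_rot: [0.0, -0.01, 1.0, -0.0]
wrist_force: [-0.1, -0.9, -1.6]
opening: 0.248
grasp_force: 59.7
pos [0.6122 0.0306 0.0722] yaw -3.122 q6 -1.73 -> shares [ 0.017 -0.803  0.006] twist -0.004
```

```bash
python3 -m handwheel '[[[0,-0.05,0.005,0],[0,-0.1,0.005,0],[0,-0.15,0.005,0],[0,-0.2,0.005,0],[0,-0.25,0.005,0],[0,-0.3,0.005,0],[0,-0.35,0.005,0],[0,-0.4,0.005,0],[0,-0.45,0.005,0],[0,-0.5,0.005,0]]]' | tail -5
python3 -m handwheel '[[[0,-0.05,0,0],[0,-0.09,0,0],[0,-0.13,0,0],[0,-0.17,0,0],[0,-0.2,0,0],[0,-0.23,0,0],[0,-0.26,0,0],[0,-0.29,0,0],[0,-0.32,0,0],[0,-0.32,0,0]]]' | tail -6
python3 -m handwheel '[[[0,0,-0.1,0],[0,0,-0.3,0],[0,0,-0.45,0],[0,0,-0.45,0]]]' | head -2
python3 - <<'E'
from h import *
go(0.411,-.359,.16,1.679)
for n in('top','scene','wrist'):
    c=grab(n); keep(c,n+'8.npz'); save(c,n+'8.png')
s=load('scene8.npz')
im=np.hstack([s['color'][180:290,240:390]])
cv2.imwrite('pics/s8c.png',cv2.resize(im,None,fx=4,fy=4)[:,:,::-1])
E
```

```text
eef_pos: [0.6141, -0.0694, 0.0713]
eef_rot: [-0.0, -0.01, 1.0, 0.0]
wrist_force: [-0.2, 0.5, -1.1]
opening: 0.248
grasp_force: 59.7
time_s: 19.77
eef_pos: [0.6155, -0.1333, 0.0713]
eef_rot: [0.0, -0.01, 1.0, -0.0]
wrist_force: [-0.5, -0.8, 0.1]
opening: 0.252
grasp_force: 59.7
time_s: 20.27
eef_pos: [0.6179, -0.1334, 0.1661]
pos [ 0.6179 -0.1334  0.1661] yaw -3.12 q6 -1.99 -> shares [ 1.058 -1.106  0.026] twist 0.989
```

View pics/s8c.png

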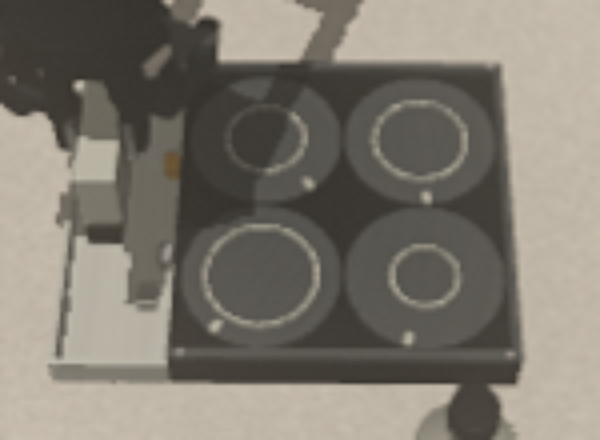

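The plate is clear. The orange chip is in the gutter at (172,165), with grey chips at (145,297) and (165,252). I'll return the block to its pad.

```bash
python3 -m handwheel '[[[0.3,-0.3,0,0.12],[0.5,-0.5,0,0.24],[0.7,-0.7,0,0.36],[0.9,-0.9,0,0.48],[1,-1,0,0.6],[1,-1,0,0.72],[1,-1,0,0.84],[1,-1,0,0.96],[1,-1,0,0.99],[1,-1,0,0.99]]]' | tail -6
python3 - <<'E'
from h import *
go(0.411,-.359,.046,1.679)
c=load('scene8.npz'); P=cloud(c); S=np.array([.5705,-.005]); f=.025; Q=P[...,:2]-S; ys=-np.sin(f)*Q[...,0]+np.cos(f)*Q[...,1]
m=((P[...,2]>.0085)&(P[...,2]<.03)&(ys<-.104)&(ys>-.16)&(abs(Q[...,0])<.095)).astype(np.uint8)
n,l,st,_=cv2.connectedComponentsWithStats(m)
for i in range(1,n):
    if st[i,4]>4: print(st[i],rect(P[l==i]),np.percentile(P[l==i][:,2],[10,90]).round(4),ys[l==i].mean())
E
```

```text
time_s: 21.68
eef_pos: [0.419, -0.336, 0.1598]
eef_rot: [-0.001, 0.668, 0.744, 0.0]
wrist_force: [-0.5, 0.1, -1.1]
opening: 0.252
grasp_force: 59.7
pos [ 0.419  -0.336   0.1598] yaw 1.678 q6 -1.0 -> shares [-0.111 -0.051  0.569] twist -0.001
[281 218   4   6  22] ([535.6, -116.0], [13.4, 7.9], 5.0) [0.0127 0.0183] -0.10963814010249595
[280 241   3   6  18] ([603.2, -113.1], [11.8, 5.6], 0.1) [0.0126 0.0208] -0.10903614340636442
[274 251   6   6  29] ([629.8, -122.0], [10.6, 14.7], 81.0) [0.0105 0.0147] -0.11880241521726399
```

```bash
python3 -m handwheel '[[[-0.11,-0.05,0.2,0],[-0.11,-0.05,0.4,0],[-0.11,-0.05,0.5,0],[-0.11,-0.05,0.55,0],[-0.11,-0.05,0.575,0],[-0.11,-0.05,0.575,0],[-0.11,-0.05,0.575,0]]]' | tail -6
python3 -m handwheel '[[[0,0,0,0],[0,0,0,0],[0,0,0,0],[0,0,0,0]]]' 45 | tail -5
python3 -m handwheel '[[[0,0,-0.3,0],[0,0,-0.6,0],[0,0,-0.9,0],[0,0,-0.9,0],[0,0,-0.9,0]]]' | head -3
python3 - <<'E'
from h import *
c=grab('wrist'); P=cloud(c)
m=(P[...,2]>.056)&(P[...,2]<.075)&(P[...,0]>.36)&(P[...,0]<.47)&(P[...,1]>-.43)&(P[...,1]<-.28)
print(rect(P[m]),np.median(P[m][:,2]))
go(.5,0,.3,np.pi)
E
```

```text
time_s: 22.55
eef_pos: [0.4125, -0.3603, 0.0472]
eef_rot: [0.001, 0.668, 0.744, -0.0]
wrist_force: [0.1, 0.0, -1.0]
opening: 0.242
grasp_force: 59.7
eef_pos: [0.4121, -0.3598, 0.0464]
eef_rot: [0.0, 0.668, 0.744, -0.0]
wrist_force: [0.1, -0.2, 0.1]
opening: 0.529
grasp_force: 0.0
time_s: 23.68
eef_pos: [0.4118, -0.3595, 0.226]
eef_rot: [-0.0, 0.668, 0.744, -0.0]
([411.8, -358.3], [21.7, 80.0], 6.7) 0.06387412561262629
pos [ 0.4115 -0.359   0.2249] yaw 1.677 q6 -1.04 -> shares [ 1.739  0.63  -0.373] twist -0.976
```

The scraper stands on its pad at (411.8, −358.3), upright. Next is a wrist view over the mat with the holders.

```bash
python3 -m handwheel '[[[0.3,0.1,0,-0.12],[0.6,0.2,0,-0.24],[0.9,0.3,0,-0.36],[1,0.3,0,-0.48],[1,0.3,0,-0.6],[1,0.3,0,-0.72],[1,0.3,0,-0.84],[1,0.3,0,-0.96],[1,0.3,0,-0.98],[1,0.3,0,-0.98]]]' 75| head -2
python3 -m handwheel '[[[0,0.3,0,0],[0,0.6,0,0],[0,0.9,0,0],[0,1,0,0],[0,1,0,0]]]' | head -2
python3 -m handwheel '[[[0,0.3,0,0],[0,0.6,0,0],[0,0.9,0,0],[0,1,0,0],[0,1,0,0]]]' | head -2
python3 -c "
from h import *
go(.5,.28,.22,np.pi)"
```

```text
time_s: 24.98
eef_pos: [0.4499, -0.1542, 0.2252]
time_s: 25.6
eef_pos: [0.4489, 0.0469, 0.226]
time_s: 26.22
eef_pos: [0.4483, 0.2457, 0.2258]
pos [0.4483 0.2457 0.2258] yaw -3.135 q6 -1.31 -> shares [-0.26   0.17   0.029] twist 0.004
```

```bash
cat >> h.py <<'E'
SZ={22:('small',16),31:('medium',20.5),40:('large',25),49:('xlarge',29.5)}
def holders(c,z0=0.0,box=(.36,.68,.17,.47)):
    P=cloud(c)
    for cc,d,mn,z,n in disc(P,z0+.028,z0+.042,*box):
        k=min(SZ,key=lambda s:abs(s-d)); nm,fr=SZ[k]
        Q=P[...,:2]*1000-np.array(cc); r=np.hypot(Q[...,0],Q[...,1])
        m=(r>fr+2.5)&(r<fr+9)&(P[...,2]>z0+.0035)&(P[...,2]<z0+.009)
        v=Q[m].mean(0) if m.sum()>3 else np.array([np.nan,0])
        print(nm,cc,'d',d,'top',z,'n',n,'nib ang',round(float(np.arctan2(v[1],v[0])),3),'r',round(float(np.hypot(*v)),1),int(m.sum()))
E
python3 - <<'E'
from h import *
c=grab('wrist'); save(c,'w9.png'); keep(c,'w9.npz'); holders(c); P=cloud(c)
m=(P[...,0]>.47)&(P[...,0]<.51)&(P[...,1]>.28)&(P[...,1]<.32); print('mat z',np.median(P[m][:,2]))
E
python3 -m handwheel '[[[-0.1,0.2,0,0],[-0.1,0.4,0,0],[-0.1,0.4,0,0],[-0.1,0.4,0,0]]]' | head -2
python3 - <<'E'
from h import *
c=grab('wrist'); save(c,'w10.png'); keep(c,'w10.npz'); holders(c)
holders(load('w1.npz')); holders(load('w3.npz'))
E
```

```text
xlarge [431.5, 372.9] d 49.6 top 0.0338 n 1710 nib ang -1.237 r 34.4 25
small [442.4, 243.7] d 22.0 top 0.0336 n 327 nib ang -0.427 r 20.8 20
large [550.7, 246.5] d 40.4 top 0.0338 n 857 nib ang -0.874 r 29.8 16
mat z 0.0004863698225880675
time_s: 26.78
eef_pos: [0.468, 0.3238, 0.226]
xlarge [431.6, 373.4] d 48.7 top 0.0338 n 1736 nib ang -1.231 r 34.1 22
small [442.3, 243.8] d 21.8 top 0.0335 n 350 nib ang -0.421 r 20.7 20
large [550.9, 247.0] d 40.0 top 0.0339 n 888 nib ang nan r nan 0
medium [572.7, 354.6] d 31.8 top 0.0337 n 518 nib ang nan r nan 0
xlarge [431.2, 372.0] d 50.2 top 0.0337 n 1744 nib ang -1.208 r 33.9 24
small [442.6, 242.6] d 21.9 top 0.0335 n 359 nib ang -0.457 r 20.8 28
large [551.0, 245.7] d 40.3 top 0.0338 n 908 nib ang -0.891 r 29.5 18
medium [572.5, 353.0] d 31.6 top 0.0336 n 511 nib ang 0.353 r 23.1 18
small [442.8, 243.2] d 23.4 top 0.0335 n 613 nib ang -0.474 r 20.5 43
large [550.6, 245.6] d 40.7 top 0.0338 n 1441 nib ang -0.87 r 29.6 31
small [576.9, 341.5] d 17.1 top 0.0292 n 57 nib ang 2.514 r 14.4 110
```

View pics/w10.png

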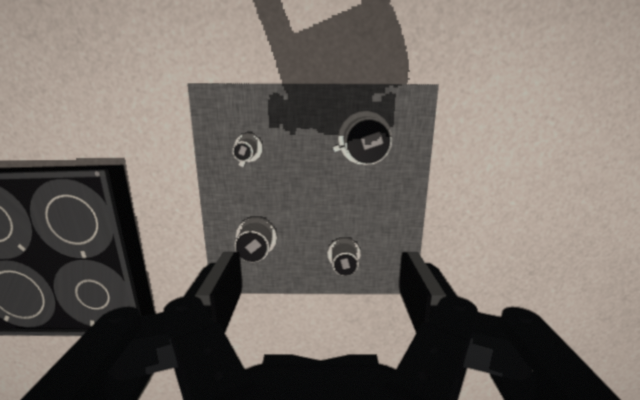

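All four holders are on the mat: small (247,150), extra large (365,140), large (255,243) and medium (344,257). The medium's nib is not yet clear, so it goes last. Extra large first.

```bash
python3 -c "
from h import *
go(.4315,.373,.017,np.pi)"
```

```text
pos [0.468  0.3238 0.2261] yaw -3.138 q6 -1.18 -> shares [0.181 0.248 1.045] twist 0.002
```

```bash
python3 -m handwheel '[[[0.18,0.25,0,0],[0.18,0.25,0.2,0],[0.18,0.25,0.5,0],[0.18,0.25,0.7,0],[0.18,0.25,0.7,0],[0.18,0.25,0.7,0]]]' | head -2
python3 -c "
from h import *
c=grab('wrist');holders(c);go(.4315,.373,.017,np.pi)"
```

```text
time_s: 27.58
eef_pos: [0.4329, 0.3752, 0.0882]
xlarge [431.8, 373.6] d 49.0 top 0.0339 n 4197 nib ang -1.238 r 34.2 48
small [442.5, 244.1] d 22.2 top 0.0336 n 842 nib ang -0.337 r 21.2 13
medium [560.1, 252.3] d 28.8 top 0.0339 n 344 nib ang nan r nan 0
pos [0.4333 0.3757 0.0888] yaw -3.137 q6 -1.07 -> shares [ 0.01  -0.014  0.359] twist 0.003
```

```bash
python3 -m handwheel '[[[0.01,-0.01,0.15,0],[0.01,-0.01,0.3,0],[0.01,-0.01,0.35,0],[0.01,-0.01,0.35,0]]]' | tail -6
python3 -m handwheel '[[[0,0,0,0],[0,0,0,0],[0,0,0,0],[0,0,0,0],[0,0,0,0]]]' 35| tail -6
python3 -m handwheel '[[[0,0,-0.2,0],[0,0,-0.4,0],[0,0,-0.6,0],[0,0,-0.6,0],[0,0,-0.6,0]]]'| tail -6
python3 -c "
from h import *
go(.621,-.0525,.15,np.pi+.63)"
```

```text
time_s: 28.12
eef_pos: [0.4301, 0.3737, 0.0173]
eef_rot: [0.001, -0.003, 1.0, 0.0]
wrist_force: [0.5, 0.5, -0.4]
opening: 0.881
grasp_force: 0.0
time_s: 28.75
eef_pos: [0.4308, 0.3741, 0.0183]
eef_rot: [0.001, -0.003, 1.0, 0.001]
wrist_force: [-0.7, -0.9, 5.9]
opening: 0.551
grasp_force: 61.6
time_s: 29.38
eef_pos: [0.4288, 0.3731, 0.1356]
eef_rot: [-0.0, -0.003, 1.0, -0.0]
wrist_force: [-0.3, -0.1, -2.8]
opening: 0.551
grasp_force: 62.9
pos [0.4288 0.3731 0.1356] yaw -3.136 q6 -1.07 -> shares [-0.949 -2.133 -0.072] twist -0.416
```

```bash
python3 -m handwheel '[[[-0.15,-0.25,0,0],[-0.31,-0.5,0,0],[-0.4,-0.75,0,0],[-0.47,-1,0,0],[-0.47,-1,0,0],[-0.47,-1,0,0]]]' | head -2
python3 -m handwheel '[[[-0.15,-0.25,0,0],[-0.31,-0.5,0,0],[-0.4,-0.75,0,0],[-0.47,-1,0,0],[-0.47,-1.0,0,0],[-0.47,-1,0,0]]]' | head -2
python3 -m handwheel '[[[0,-0.13,0,-0.12],[0,-0.13,0,-0.24],[0,-0.13,0,-0.36],[0,-0.13,0,-0.416],[0,-0.13,0,-0.416],[0,-0.13,0,-0.416]]]'
python3 -c "
from h import *
go(.621,-.0525,.05,np.pi+.63)"
```

```text
time_s: 30.12
eef_pos: [0.5234, 0.1739, 0.1346]
time_s: 30.88
eef_pos: [0.619, -0.0238, 0.1353]
time_s: 31.62
eef_pos: [0.6196, -0.0501, 0.1361]
eef_rot: [-0.0, -0.31, 0.951, 0.0]
wrist_force: [0.4, -0.5, -3.2]
opening: 0.55
grasp_force: 63.1
pos [ 0.6196 -0.0501  0.1361] yaw -2.512 q6 -2.47 -> shares [ 0.001 -0.014  0.431] twist -0.0
```

```bash
python3 -m handwheel '[[[0,-0.014,0.15,0],[0,-0.014,0.3,0],[0,-0.014,0.4,0],[0,-0.014,0.425,0],[0,-0.014,0.432,0],[0,-0.014,0.432,0],[0,-0.014,0.432,0]]]'| tail -6
python3 -c "
from h import *
go(.621,-.0525,.0485,np.pi+.63)"
```

```text
time_s: 32.5
eef_pos: [0.6222, -0.054, 0.051]
eef_rot: [0.001, -0.31, 0.951, -0.001]
wrist_force: [-0.4, -0.3, -1.4]
opening: 0.552
grasp_force: 63.2
pos [ 0.6222 -0.054   0.051 ] yaw -2.512 q6 -2.48 -> shares [0.001 0.01  0.012] twist -0.0
```

```bash
python3 -m handwheel '[[[0,0.01,0.01,0],[0,0.01,0.012,0],[0,0.01,0.012,0]]]'| tail -6
python3 -m handwheel '[[[0,0,0,0],[0,0,0,0],[0,0,0,0],[0,0,0,0]]]' 62| tail -5
python3 -m handwheel '[[[0,0,-0.2,0],[0,0,-0.5,0],[0,0,-0.8,0],[0,0,-0.8,0],[0,0,-0.8,0]]]'| head -2
python3 - <<'E'
from h import *
c=grab('wrist'); keep(c,'w11.npz'); holders(c,.0305,(.46,.68,-.11,.1)); holders(c); go(.551,.2462,.15,np.pi)
c=grab('top'); holders(c,.0305,(.46,.68,-.11,.1)); holders(c)
E
```

```text
time_s: 32.88
eef_pos: [0.6207, -0.0522, 0.0484]
eef_rot: [0.0, -0.31, 0.951, -0.0]
wrist_force: [-2.2, 0.6, 5.8]
opening: 0.552
grasp_force: 64.0
eef_pos: [0.6203, -0.0522, 0.0473]
eef_rot: [-0.0, -0.31, 0.951, 0.0]
wrist_force: [0.6, -0.7, -0.4]
opening: 0.725
grasp_force: 0.0
time_s: 34.0
eef_pos: [0.62, -0.0521, 0.2072]
xlarge [621.0, -50.1] d 48.9 top 0.0638 n 2138 nib ang -0.608 r 34.2 28
small [443.9, 241.2] d 22.1 top 0.0321 n 162 nib ang -0.39 r 20.1 18
large [550.3, 244.8] d 41.0 top 0.0337 n 894 nib ang -0.855 r 29.6 22
medium [572.9, 352.0] d 32.2 top 0.0334 n 461 nib ang 0.293 r 25.0 15
pos [ 0.6194 -0.052   0.2059] yaw -2.512 q6 -2.47 -> shares [-0.602  1.406  0.281] twist 0.42
medium [572.1, 351.4] d 32.1 top 0.0327 n 85 nib ang -1.501 r 4.5 18
large [549.6, 245.6] d 39.7 top 0.0338 n 144 nib ang 2.811 r 4.6 20
small [441.9, 242.7] d 21.1 top 0.0329 n 45 nib ang -1.187 r 11.6 20
```

The extra large is placed at (621.0, −50.1) with its nib at −0.608, against ring (620.9, −52.6) and mark −0.605. Next is the large one.

```bash
python3 -m handwheel '[[[-0.2,0.3,0,0.12],[-0.4,0.6,0,0.24],[-0.6,0.9,0,0.36],[-0.6,1,0,0.48],[-0.6,1,0,0.6],[-0.6,1,0,0.72],[-0.6,1,0,0.754],[-0.6,1,0,0.754],[-0.6,1,0,0.754]]]' 68| head -2
python3 -c "
from h import *
go(.551,.246,.12,2.64)"
```

```text
time_s: 35.22
eef_pos: [0.599, 0.18, 0.2063]
pos [0.599  0.18   0.2063] yaw 2.641 q6 -0.97 -> shares [0.368 0.175 0.432] twist 0.001
```

```bash
python3 -m handwheel '[[[0.37,0.175,0,0],[0.37,0.175,0.2,0],[0.37,0.175,0.43,0],[0.37,0.175,0.43,0],[0.37,0.175,0.43,0]]]'| head -2
python3 -c "
from h import *
c=grab('wrist');holders(c,box=(.36,.7,.17,.47)); keep(c,'w12.npz');go(.551,.246,.017,2.64)"
```

```text
time_s: 35.85
eef_pos: [0.5525, 0.2463, 0.1229]
small [442.6, 243.4] d 22.2 top 0.0336 n 916 nib ang -0.423 r 20.6 49
medium [572.7, 353.6] d 31.4 top 0.0336 n 1413 nib ang nan r nan 1
large [551.1, 246.6] d 40.2 top 0.0338 n 2100 nib ang -0.884 r 31.0 17
pos [0.5531 0.2464 0.1237] yaw 2.64 q6 -0.85 -> shares [ 0.01  -0.008  0.533] twist -0.0
```

```bash
python3 -m handwheel '[[[0.01,-0.008,0.2,0],[0.01,-0.008,0.4,0],[0.01,-0.008,0.525,0],[0.01,-0.008,0.525,0],[0.01,-0.008,0.525,0]]]' | tail -6
python3 -m handwheel '[[[0,0,0,0],[0,0,0,0],[0,0,0,0],[0,0,0,0],[0,0,0,0]]]' 25| tail -6
python3 -m handwheel '[[[0,0,-0.2,0],[0,0,-0.4,0],[0,0,-0.6,0],[0,0,-0.6,0],[0,0,-0.6,0]]]'| tail -6
python3 -c "
from h import *
go(.5204,.0428,.14,2.64+.97)"
```

```text
time_s: 36.52
eef_pos: [0.5509, 0.2462, 0.0189]
eef_rot: [0.002, 0.248, 0.969, 0.001]
wrist_force: [0.2, -0.4, 0.3]
opening: 0.791
grasp_force: 0.0
time_s: 37.15
eef_pos: [0.5504, 0.2463, 0.0185]
eef_rot: [0.001, 0.248, 0.969, 0.001]
wrist_force: [-0.1, -0.0, 6.0]
opening: 0.447
grasp_force: 59.9
time_s: 37.78
eef_pos: [0.5481, 0.2457, 0.1355]
eef_rot: [-0.001, 0.248, 0.969, -0.0]
wrist_force: [-0.7, -0.4, -2.8]
opening: 0.448
grasp_force: 61.2
pos [0.5481 0.2457 0.1355] yaw 2.64 q6 -0.85 -> shares [-0.366 -0.956 -0.022] twist -0.646
```

```bash
python3 -m handwheel '[[[-0.1,-0.25,0,-0.1],[-0.2,-0.5,0,-0.2],[-0.3,-0.75,0,-0.3],[-0.366,-0.956,0,-0.42],[-0.366,-0.956,0,-0.54],[-0.366,-0.956,0,-0.647],[-0.366,-0.956,0,-0.647],[-0.366,-0.956,0,-0.647]]]' | tail -6
python3 -c "
from h import *
go(.5204,.0428,.0495,2.64+.97)"
```

```text
time_s: 38.78
eef_pos: [0.5204, 0.0433, 0.1353]
eef_rot: [-0.001, -0.231, 0.973, 0.0]
wrist_force: [0.1, 0.3, -2.8]
opening: 0.445
grasp_force: 61.5
pos [0.5204 0.0433 0.1353] yaw -2.675 q6 -2.18 -> shares [ 0.    -0.003  0.429] twist -0.001
```

```bash
python3 -m handwheel '[[[0,0,0.15,0],[0,0,0.3,0],[0,0,0.4,0],[0,0,0.425,0],[0,0,0.43,0],[0,0,0.43,0],[0,0,0.43,0],[0,0,0.43,0]]]'| tail -6
python3 -c "
from h import *
go(.5204,.0428,.0488,2.64+.97)"
```

```text
time_s: 39.78
eef_pos: [0.5216, 0.043, 0.0511]
eef_rot: [0.0, -0.232, 0.973, -0.0]
wrist_force: [-0.4, 0.4, -2.5]
opening: 0.449
grasp_force: 61.5
pos [0.5216 0.043  0.0511] yaw -2.672 q6 -2.18 -> shares [0.006 0.002 0.011] twist 0.0
```

```bash
python3 -m handwheel '[[[0.006,0,0.011,0],[0.006,0,0.011,0],[0.006,0,0.011,0]]]'| tail -6
python3 -m handwheel '[[[0,0,0,0],[0,0,0,0],[0,0,0,0],[0,0,0,0]]]' 54| tail -5
python3 -m handwheel '[[[0,0,-0.2,0],[0,0,-0.5,0],[0,0,-0.8,0],[0,0,-0.8,0],[0,0,-0.8,0]]]'| head -2
python3 - <<'E'
from h import *
c=grab('wrist'); keep(c,'w13.npz'); holders(c,.0305,(.46,.68,-.11,.1)); holders(c); go(.47,.29,.2,np.pi)
E
```

```text
time_s: 40.15
eef_pos: [0.5205, 0.0424, 0.0486]
eef_rot: [0.0, -0.232, 0.973, -0.0]
wrist_force: [0.6, 0.4, 0.9]
opening: 0.448
grasp_force: 61.8
eef_pos: [0.5201, 0.0425, 0.0482]
eef_rot: [-0.0, -0.232, 0.973, 0.0]
wrist_force: [0.5, -0.5, 0.2]
opening: 0.635
grasp_force: 0.0
time_s: 41.28
eef_pos: [0.5198, 0.0426, 0.208]
large [520.9, 44.2] d 40.0 top 0.0638 n 1420 nib ang 0.091 r 29.9 21
xlarge [621.3, -49.9] d 49.5 top 0.0639 n 1857 nib ang nan r nan 0
small [442.2, 242.5] d 22.2 top 0.0336 n 361 nib ang -0.428 r 20.9 27
medium [569.7, 352.7] d 29.7 top 0.0335 n 256 nib ang nan r nan 0
pos [0.5192 0.0426 0.207 ] yaw -2.672 q6 -2.19 -> shares [-0.34   1.214  0.036] twist 0.313
```

Large placed at (520.9, 44.2) with its nib at 0.091, against ring (520.4, 42.8) and mark 0.094. Now the small one.

```bash
python3 -m handwheel '[[[-0.1,0.3,0,0.1],[-0.2,0.6,0,0.2],[-0.2,0.9,0,0.3],[-0.2,0.95,0,0.38],[-0.2,0.95,0,0.38],[-0.2,0.95,0,0.38]]]' 48| head -2
python3 -c "
from h import *
c=grab('wrist');holders(c); keep(c,'w14.npz');save(c,'w14.png');go(.4424,.2435,.09,3.04)"
```

```text
time_s: 42.08
eef_pos: [0.4697, 0.2293, 0.2072]
small [442.4, 243.8] d 22.0 top 0.0336 n 389 nib ang -0.434 r 20.7 24
medium [573.1, 353.7] d 31.5 top 0.0337 n 602 nib ang nan r nan 0
pos [0.47   0.2291 0.2075] yaw 3.041 q6 -1.24 -> shares [0.144 0.058 0.587] twist 0.001
```

```bash
python3 -m handwheel '[[[0.144,0.055,0.1,0],[0.144,0.055,0.3,0],[0.144,0.055,0.55,0],[0.144,0.055,0.75,0],[0.144,0.055,0.75,0],[0.144,0.055,0.75,0]]]'| head -2
python3 -c "
from h import *
go(.4424,.2435,.018,3.04)"
```

```text
time_s: 42.88
eef_pos: [0.4437, 0.2437, 0.0596]
pos [0.4437 0.2437 0.0596] yaw 3.04 q6 -1.2 -> shares [ 0.007 -0.002  0.208] twist 0.0
```

Run:
```python
from h import *
# medium nib: brightness-based look in w14/w10/w1
for k in('w14','w10','w1'):
    c=load(k+'.npz'); p=proj(c,[[.573,.3535,.006]])[0].astype(int); im=c['color'][p[1]-35:p[1]+35,p[0]-35:p[0]+35]
    cv2.imwrite(f'pics/m_{k}.png',cv2.resize(im,(260,260),interpolation=cv2.INTER_CUBIC)[:,:,::-1])
cv2.imwrite('pics/m.png',np.hstack([cv2.imread(f'pics/m_{k}.png') for k in('w14','w10','w1')]))
```

```text
(no output)
```

View pics/m.png

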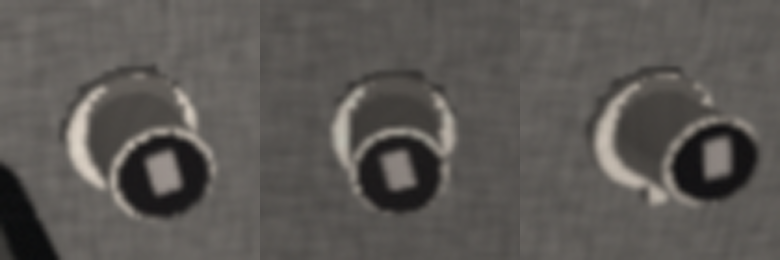

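The crop shows the medium's nib only in the third panel, at (655,192). It points roughly towards +x and is hidden behind the body in the other two, so I'll view it from another side later. Grip small now.

```bash
python3 -m handwheel '[[[0.007,0,0.1,0],[0.007,0,0.2,0],[0.007,0,0.2,0],[0.007,0,0.2,0]]]' | tail -6
python3 -m handwheel '[[[0,0,0,0],[0,0,0,0],[0,0,0,0],[0,0,0,0],[0,0,0,0]]]' 8| tail -6
python3 -m handwheel '[[[0,0,-0.2,0],[0,0,-0.4,0],[0,0,-0.6,0],[0,0,-0.6,0],[0,0,-0.6,0]]]'| tail -6
python3 -c "
from h import *
go(.6185,.0451,.14,3.04+.2)"
```

```text
time_s: 43.38
eef_pos: [0.4425, 0.2444, 0.0201]
eef_rot: [0.001, 0.05, 0.999, 0.0]
wrist_force: [-0.4, -0.5, 0.9]
opening: 0.565
grasp_force: 0.0
time_s: 44.0
eef_pos: [0.4419, 0.2443, 0.0197]
eef_rot: [0.001, 0.05, 0.999, 0.0]
wrist_force: [-0.7, -0.1, 7.4]
opening: 0.23
grasp_force: 58.4
time_s: 44.62
eef_pos: [0.4406, 0.244, 0.1379]
eef_rot: [-0.0, 0.05, 0.999, -0.0]
wrist_force: [-0.2, 0.7, -1.1]
opening: 0.231
grasp_force: 58.8
pos [0.4406 0.244  0.1379] yaw 3.041 q6 -1.2 -> shares [-0.985 -0.9   -0.011] twist -0.133
```

```bash
python3 -m handwheel '[[[-0.2,-0.2,0,0],[-0.4,-0.4,0,0],[-0.6,-0.6,0,0],[-0.8,-0.8,0,-0.1],[-0.985,-0.9,0,-0.135],[-0.985,-0.9,0,-0.135],[-0.985,-0.9,0,-0.135],[-0.985,-0.9,0,-0.135]]]' | tail -6
python3 -c "
from h import *
go(.6185,.0451,.052,3.04+.2)"
```

```text
time_s: 45.62
eef_pos: [0.6174, 0.0463, 0.1374]
eef_rot: [-0.001, -0.051, 0.999, 0.0]
wrist_force: [-0.8, 0.1, -0.6]
opening: 0.233
grasp_force: 59.0
pos [0.6174 0.0463 0.1374] yaw -3.039 q6 -1.79 -> shares [-0.006 -0.007  0.427] twist 0.003
```

```bash
python3 -m handwheel '[[[-0.003,-0.007,0.15,0],[-0.003,-0.007,0.3,0],[-0.003,-0.007,0.4,0],[-0.003,-0.007,0.425,0],[-0.003,-0.007,0.425,0],[-0.003,-0.007,0.425,0],[-0.003,-0.007,0.425,0]]]'| tail -6
python3 -c "
from h import *
go(.6185,.0451,.0503,3.04+.2)"
```

```text
time_s: 46.5
eef_pos: [0.6204, 0.0437, 0.0544]
eef_rot: [0.001, -0.051, 0.999, -0.0]
wrist_force: [1.2, 0.8, -0.8]
opening: 0.23
grasp_force: 59.0
pos [0.6204 0.0437 0.0544] yaw -3.04 q6 -1.79 -> shares [0.009 0.008 0.021] twist 0.002
```

```bash
python3 -m handwheel '[[[0.009,0.008,0.015,0],[0.009,0.008,0.019,0],[0.009,0.008,0.019,0]]]'| tail -6
python3 -m handwheel '[[[0,0,0,0],[0,0,0,0],[0,0,0,0],[0,0,0,0]]]' 40| tail -5
python3 -m handwheel '[[[0,0,-0.2,0],[0,0,-0.5,0],[0,0,-0.8,0],[0,0,-0.8,0],[0,0,-0.8,0]]]'| head -2
python3 - <<'E'
from h import *
c=grab('wrist'); keep(c,'w15.npz'); holders(c,.0305,(.46,.68,-.11,.1)); holders(c); go(.573,.2,.22,np.pi)
E
```

```text
time_s: 46.88
eef_pos: [0.6175, 0.0454, 0.0498]
eef_rot: [-0.0, -0.051, 0.999, 0.0]
wrist_force: [-2.9, -0.5, 3.6]
opening: 0.234
grasp_force: 59.5
eef_pos: [0.6177, 0.0452, 0.0494]
eef_rot: [0.0, -0.051, 0.999, -0.0]
wrist_force: [-0.4, 0.3, 0.7]
opening: 0.468
grasp_force: 0.0
time_s: 48.0
eef_pos: [0.6174, 0.0453, 0.2092]
large [521.3, 44.2] d 39.4 top 0.0639 n 1823 nib ang 0.101 r 29.7 23
xlarge [621.3, -50.3] d 49.8 top 0.0638 n 2190 nib ang nan r nan 0
small [618.0, 46.6] d 21.8 top 0.0636 n 426 nib ang -0.241 r 20.9 24
medium [572.8, 352.4] d 31.6 top 0.0337 n 766 nib ang 0.271 r 24.8 25
pos [0.6167 0.0453 0.208 ] yaw -3.04 q6 -1.79 -> shares [ 0.139  0.792 -0.059] twist 0.068
```

Small placed at (618.0, 46.6) with its nib at −0.241, against ring (618.5, 45.1) and mark −0.227. Next I'll put the wrist camera directly above the medium.

```bash
python3 -m handwheel '[[[-0.1,0.3,-0.05,0],[-0.2,0.6,-0.05,0],[-0.2,0.9,-0.05,0],[-0.2,1,-0.05,0],[-0.2,1,-0.05,0]]]' 60| head -2
python3 -m handwheel '[[[0,0.25,0,0.07],[0,0.5,0,0.07],[0,0.5,0,0.07],[0,0.5,0,0.07]]]'| head -2
python3 - <<'E'
from h import *
c=grab('wrist'); keep(c,'w16.npz'); holders(c); go(.5727,.3535,.12,np.pi)
p=proj(c,[[.573,.3535,.006]])[0].astype(int); print(p); im=c['color'][max(p[1]-60,0):p[1]+60,p[0]-60:p[0]+60]
cv2.imwrite('pics/m16.png',cv2.resize(im,None,fx=4,fy=4,interpolation=cv2.INTER_CUBIC)[:,:,::-1])
E
```

```text
time_s: 48.68
eef_pos: [0.6359, 0.2491, 0.2173]
time_s: 49.18
eef_pos: [0.6274, 0.3455, 0.2187]
medium [573.0, 354.1] d 30.8 top 0.0337 n 766 nib ang 0.269 r 25.1 23
pos [0.6276 0.3453 0.2189] yaw 3.136 q6 -1.23 -> shares [0.274 0.04  0.495] twist -0.004
[326 121]
```

View pics/m16.png

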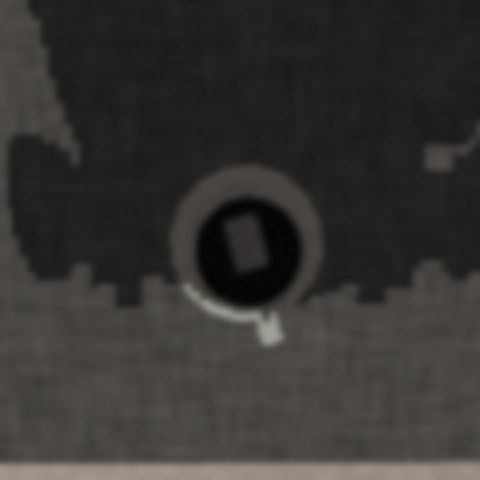

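The nib is clear at (269,328) in the crop, to the lower right, which is +0.27 rad. Now grip medium.

```bash
python3 -m handwheel '[[[0.15,0.043,0.1,0],[0.273,0.043,0.3,0],[0.273,0.043,0.55,0],[0.273,0.043,0.75,0],[0.273,0.043,0.75,0],[0.273,0.043,0.75,0]]]'| head -2
python3 -c "
from h import *
go(.573,.354,.018,3.136)"
```

```text
time_s: 49.98
eef_pos: [0.574, 0.3558, 0.0713]
pos [0.574  0.3558 0.0713] yaw 3.137 q6 -1.19 -> shares [ 0.006 -0.009  0.267] twist 0.001
```

```bash
python3 -m handwheel '[[[0.006,-0.009,0.1,0],[0.006,-0.009,0.2,0],[0.006,-0.009,0.26,0],[0.006,-0.009,0.26,0],[0.006,-0.009,0.26,0]]]' | tail -6
python3 -m handwheel '[[[0,0,0,0],[0,0,0,0],[0,0,0,0],[0,0,0,0],[0,0,0,0]]]' 16| tail -6
python3 -m handwheel '[[[0,0,-0.2,0],[0,0,-0.4,0],[0,0,-0.6,0],[0,0,-0.6,0],[0,0,-0.6,0]]]'| tail -6
python3 -c "
from h import *
go(.5231,-.0551,.14,3.136+.443)"
```

```text
time_s: 50.6
eef_pos: [0.5715, 0.3549, 0.0177]
eef_rot: [0.0, 0.002, 1.0, 0.0]
wrist_force: [0.1, -0.1, -0.1]
opening: 0.7
grasp_force: 0.0
time_s: 51.22
eef_pos: [0.5719, 0.355, 0.0186]
eef_rot: [0.001, 0.002, 1.0, 0.0]
wrist_force: [-0.8, 0.5, 7.0]
opening: 0.343
grasp_force: 59.6
time_s: 51.85
eef_pos: [0.5702, 0.3543, 0.1359]
eef_rot: [-0.001, 0.002, 1.0, -0.0]
wrist_force: [-0.7, -0.4, -2.3]
opening: 0.334
grasp_force: 59.5
pos [0.5702 0.3543 0.1359] yaw 3.138 q6 -1.19 -> shares [ 0.229 -2.048 -0.018] twist -0.294
```

```bash
python3 -m handwheel '[[[0.05,-0.25,0,0],[0.1,-0.5,0,0],[0.1,-0.75,0,0],[0.1,-1,0,0],[0.1,-1,0,0],[0.1,-1,0,0]]]' | head -2
python3 -m handwheel '[[[0.05,-0.25,0,-0.08],[0.1,-0.5,0,-0.16],[0.13,-0.75,0,-0.24],[0.13,-1,0,-0.294],[0.13,-1.0,0,-0.294],[0.13,-1,0,-0.294]]]' | head -2
python3 -c "
from h import *
go(.5228,-.0551,.0495,3.136+.443)"
```

```text
time_s: 52.6
eef_pos: [0.5496, 0.1548, 0.1358]
time_s: 53.35
eef_pos: [0.5237, -0.0438, 0.1368]
pos [ 0.5237 -0.0438  0.1368] yaw -2.704 q6 -2.32 -> shares [ 0.028 -0.05   0.437] twist 0.0
```

```bash
python3 -m handwheel '[[[0.028,-0.05,0.1,0],[0.028,-0.05,0.25,0],[0.028,-0.05,0.4,0],[0.028,-0.05,0.43,0],[0.028,-0.05,0.43,0],[0.028,-0.05,0.43,0],[0.028,-0.05,0.43,0]]]'| tail -6
python3 -c "
from h import *
go(.5228,-.0551,.0487,3.136+.443)"
```

```text
time_s: 54.22
eef_pos: [0.524, -0.0567, 0.0527]
eef_rot: [0.001, -0.217, 0.976, -0.001]
wrist_force: [-0.1, 0.6, -1.1]
opening: 0.34
grasp_force: 60.1
pos [ 0.524  -0.0567  0.0527] yaw -2.704 q6 -2.34 -> shares [0.002 0.01  0.02 ] twist 0.0
```

```bash
python3 -m handwheel '[[[0.002,0.01,0.015,0],[0.002,0.01,0.018,0],[0.002,0.01,0.018,0]]]'| tail -6
python3 -m handwheel '[[[0,0,0,0],[0,0,0,0],[0,0,0,0],[0,0,0,0]]]' 46| tail -5
python3 -m handwheel '[[[0,0,-0.2,0],[0,0,-0.5,0],[0,0,-0.8,0],[0,0,-0.8,0],[0,0,-0.8,0]]]'| head -2
python3 - <<'E'
from h import *
c=grab('wrist'); keep(c,'w17.npz'); holders(c,.0305,(.46,.68,-.11,.1)); holders(c); go(.45,.2,.25,np.pi)
E
python3 -m handwheel '[[[0.3,0.2,-0.3,0],[0.6,0.4,-0.5,0],[0.6,0.4,-0.5,0],[0.6,0.4,-0.5,0],[0.6,0.4,-0.5,0]]]'| head -2
python3 - <<'E'
from h import *
c=grab('wrist'); keep(c,'w18.npz'); save(c,'w18.png'); holders(c,.0305,(.46,.68,-.11,.1)); holders(c)
P=cloud(c); print('empty',disc(P,.025,.05,.5,.64,-.36,-.26)); P=cloud(grab('top'));m=(P[...,2]>.056)&(P[...,2]<.075)&(P[...,0]>.36)&(P[...,0]<.47)&(P[...,1]>-.43)&(P[...,1]<-.28)
print(rect(P[m]))
E
```

```text
time_s: 54.6
eef_pos: [0.522, -0.0549, 0.0486]
eef_rot: [0.0, -0.217, 0.976, -0.0]
wrist_force: [-2.5, 1.2, 4.7]
opening: 0.338
grasp_force: 60.8
eef_pos: [0.5218, -0.0549, 0.0478]
eef_rot: [-0.0, -0.217, 0.976, 0.0]
wrist_force: [0.1, 0.2, 0.0]
opening: 0.538
grasp_force: 0.0
time_s: 55.72
eef_pos: [0.5216, -0.0548, 0.2076]
medium [522.7, -53.1] d 30.9 top 0.0637 n 850 nib ang 0.721 r 25.4 21
large [521.5, 43.7] d 40.9 top 0.0637 n 1288 nib ang 0.08 r 29.7 23
xlarge [621.1, -49.0] d 50.0 top 0.0639 n 1173 nib ang nan r nan 0
small [618.7, 45.3] d 22.4 top 0.0637 n 246 nib ang -0.194 r 20.2 16
pos [ 0.521  -0.0546  0.2066] yaw -2.704 q6 -2.34 -> shares [-0.218  1.304 -0.215] twist 0.292
time_s: 56.4
eef_pos: [0.3792, -0.0333, 0.3065]
small [518.3, -64.6] d 16.3 top 0.0624 n 46 nib ang 2.115 r 21.7 36
large [520.5, 44.8] d 40.4 top 0.0638 n 602 nib ang nan r nan 0
small [616.4, 46.1] d 21.9 top 0.0633 n 161 nib ang -0.29 r 21.4 6
empty [([563.0, -315.2], 31.9, [0.5613, -0.3122], 0.0358, 470)]
([413.1, -359.5], [22.5, 79.6], 5.9)
```

View pics/w18.png

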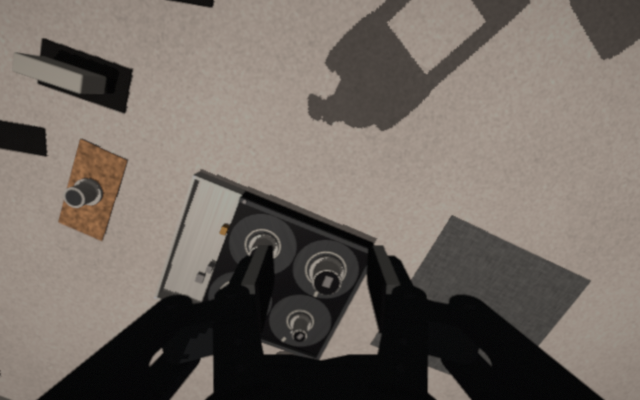

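Everything is in place: chips in the gutter at (222,230) and (203,272), the empty on the board at (82,193), and the scraper on its pad at (70,75). One independent check of the holders from the fixed cameras, then hand in.

Run:
```python
from h import *
for n in('top','scene'):
    c=grab(n); P=cloud(c); print(n,[(d[0],d[1]) for d in disc(P,.0585,.072,.46,.68,-.11,.1)])
    X=cloud(load(n+'0.npz'))
```

```text
top [([620.5, -50.8], 49.3), ([618.0, 45.3], 22.1)]
scene [([523.0, 43.2], 41.2), ([525.4, -52.8], 31.1), ([623.9, -51.0], 49.9), ([620.6, 46.2], 21.0)]
```

```bash
python3 -c "
from h import *
print(ctrl.hand_in())"
```

```text
the job is handed in; nothing more can be done
None
```

I handed the job in at about 57 s on the robot's clock, and no verdict came back: by camera, the empty is on the board, the three chips are in the gutter, the scraper is upright on its pad, and all four holders are within about 4 mm of their rings with every nib close to its mark.

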